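# Flip the cradle, then weigh a round sample cylinder on it

### The arm

A 7-joint arm with a two-finger parallel gripper is mounted at the origin on the work surface. World frame = base frame: x ahead of the robot, y to its left, z up, the work surface at z = 0. Lengths are in m, angles in rad, forces in N, time in s.
With the tool pointing down it reaches from about 0.4 to 0.85 m from the base axis. Payload 4.5 kg.
Tool frame: the origin (TCP) lies at the very end of the fingers, on their centre line; the grasp point (between the pads) lies 19 mm behind it; x points along the fingers, y is the direction in which the jaws open and shut, and the axes are right-handed (so a half turn about x gives the same grasp; the last joint's range is limited). The gripper opens to 85 mm and grips with 20 to 120 N. Pads are 22 mm wide; open, the fingers measure 114 mm over their backs; the gripper's body (76 mm by 85 mm) begins 54 mm behind the grasp point. The pads swing forward as they close: fully open they stand 13 mm farther back than shut.
Start: joints at [1.307, 0.689, -0.195, 1.565, 0.157, 0.902, -0.215], TCP at [0.183, -0.598, 0.231] pointing down, gripper open.
Joint ranges: [-3.01, 3.01], [-0.46, 2.08], [-1.47, 1.51], [0.13, 2.56], [-1, 4.14], [0.04, 2.09], [-2.66, 2.66]. Speed limits (rad/s): [2.57, 2.57, 3.14, 3.14, 3.14, 3.14, 3.14].

### API

Orientations are given as a unit quaternion [x, y, z, w].
In Python, from rig import robot gives the robot as it stands.
- The arm moves only by the shell command python3 -m crank 'ROWS' [FORCE]. ROWS is JSON, a list that holds one entry, the list of rows, each a list of 7 numbers: the turn, a rotation vector about the world's x, y, z in degrees, then the shift along the world's x, y, z in mm, then the opening, from 0 (shut) to 1 (fully open). In form: [[[wx, wy, wz, dx, dy, dz, fingers], ...]]. A call has 1 to 8 rows; each row shifts and turns the pose as measured when the row begins; what a row does not reach is not made up. A row lasts 1/8 s, in which the tool goes at most 62.5 mm and 10.7 degrees, less where a joint would pass 70% of its speed; a pose out of reach is approached as far as the arm can. A call with a gripper value outside its range is refused whole. The fingers move at their own pace and stop on an object; FORCE is the grip in N (left out, the last holds). Time passes only in rows, so rows that do not move let the fingers close. It gives the time, the measured TCP pose, the force and the opening at its end, in the units of the state.
- robot.state(): the state, without advancing time (a new reading comes with each control period).
- robot.camera(name): name is "scene" or "top" or "wrist"; returns the picture (384x512x3 uint8, red, green, blue); there is no depth.
- robot.get_calibration(name): a dict with "intrinsics" (3x3 intrinsics, pixels), "xyz" and "orientation" of the camera in the world. Camera axes: x right, y up, looking along -z (the intrinsics and any distortion apply to the point x, -y, -z); pixel columns grow to the right and rows downward; lengths in m; the calibration is good to about 2 mm. A picture is of the moment at which its call begins: read the wrist's pose just before it. get_calibration takes no time and is no camera call; for the wrist camera it gives the pose at the moment of the call.
- robot.finish_job(): hands the job in, once; it reports no verdict.
The state is a dict: "time": time; "joint_pos": joint angles; "joint_vel": joint speeds; "effort": joint torques, N m; "tcp_pos": TCP position; "eef_rot": TCP orientation; "ft_force": force on the tool from outside, world axes, zero at the start; "ft_torque": the same for the moment, N m; "grip_width": opening from 0.0 (shut) to 1.0 (fully open).
Only numpy, scipy, OpenCV 4.12 (cv2) and the standard library are available. Lean on these libraries where they do the work, as an engineer would, in place of code of your own. Each camera call takes 0.05 s, during which the arm holds its last target.

### The job

The white cradle in the middle of the bench, with the orange spot showing, is upside down: turn it right way up, set it near the middle of the balance pan and let go. Then take the steel cylinder with the orange band out of the blue tray and lay it in the cradle's groove, along the groove and about centred, so that it rests there by itself. Set both down gently, because the pan's load cell is delicate, and leave everything else on the bench where it is.

Things in the scene. Friction and masses are not known exactly. Their poses are not given: they have to be found in the camera images.
- cradle: White plastic block, loose, 0.2 to 0.33 kg, 60 mm along its x, 64 mm along y, 44 mm high along z. Origin at the centre of its flat underside (with a 42 mm orange spot); z points from there to the grooved face. Starts upside down: z down, spot up, origin 44 mm above the bench, x within 30 degrees of the bench's left-right line. End faces across x are flat and good to grip; it also stands safely on either 60 x 44 mm side face, y vertical.
- seat (a point): Point fixed to the cradle, 60.9 mm from its underside along z, midway in x and y: where the cylinder's centre is when it lies in the groove. The black-lined V groove runs along the cradle's x through its whole length, 12 mm deep, 42 mm wide at the mouth, flanks 30 degrees to level, between flat ridges 11 mm wide. Axes as the cradle.
- cylinder: Closed steel cylinder with an orange band round its middle, same at both ends: 50 mm diameter over 116 mm, necks and black caps (28 mm diameter) to 150 mm overall; 0.3 to 0.6 kg, loose, rolls freely. Origin at its centre; x along its axis (y and z turn as it rolls). Lies in the blue tray, along its length; only the tray's low rims stop it rolling off.
- pan (a point): Centre of the top of the balance's square steel pan, 170 x 170 mm, 76 mm above the bench. x points away from the balance's display, z up. The beige balance is fixed, 200 mm wide, from 170 mm in front (-x) to 100 mm behind the pan's centre; nothing on it is higher than the pan.
- weigh_pan (a joint): How far the pan is pressed down (m), 0.0005 when empty; it stays level. It rides on springs, 3 N per mm, so cradle and cylinder together sink it about 2 to 3.5 mm. Pressed more than 9 mm (27 N, or a drop of a few cm) the load cell is ruined.
- tray: Blue tray, fixed, 210 mm (x) x 150 mm (y), rims 12 mm high and 5 mm thick, floor 5 mm thick. Origin at the centre of its underside, on the bench. Tray and balance lie to the left and right of the robot's midline, sides varying; the cradle starts between them, and the bench between them, out to 0.65 m from the robot, is otherwise free.
- spare_cradle: A second cradle of the same shape, right way up at the far side of the bench, carrying the cylinder with the green band; shows how it should look. Not to be disturbed.
- spare_cylinder: Cylinder with a green band, same size, in the second cradle; origin at its centre. Not to be disturbed.
- beaker: Glass beaker, 72 mm diameter, 95 mm high, origin at its foot. Not to be disturbed.
- wash_bottle: White bottle with red cap, 64 mm diameter, 170 mm high, origin at its foot. Not to be disturbed.
- timer: Grey bench timer, 70 x 100 x 30 mm high, origin under its centre. Not to be disturbed.
- jar: Amber jar with black cap, 70 mm diameter, 85 mm high, origin at its foot. Not to be disturbed.
- spatula: Spatula lying on the bench along its x. Not to be disturbed.
Not all that is in view belongs to the job. Leave any brown, pink or yellow look-alike of the cylinder alone.

How it is judged:
By the outcome, as a careful person would: the job done as asked, in the order asked, and still so for the second after the job is handed in, with the robot touching nothing.
It also fails if it takes over 72 s, if anything falls off the work surface, if the arm or the gripper's body presses on something with over 40 N, if the wrist force passes 120 N, or if a joint passes its speed limit or range.

## Working session

There is one attempt and no reset: what is moved stays moved. The work goes in short steps, Python scripts to look and compute and a shell command to move; the robot and the scene stay as the last step left them, time stands still between calls to the robot, and variables do not carry over. Pictures are saved under pics/ and viewed, and the job is handed in when it is done.

```bash
ls; mkdir -p pics; python3 - <<'E'
from rig import robot
import cv2
print(robot.state())
for n in ["scene","top","wrist"]:
    c=robot.get_calibration(n); print(n,c)
    cv2.imwrite(f"pics/{n}0.png",robot.camera(n)[:,:,::-1])
E
```

```text
pics
{'time': 0.0, 'joint_pos': array([ 1.30678897,  0.69002061, -0.19449894,  1.56643085,  0.15731654,
        0.90248963, -0.21507275]), 'joint_vel': array([ 0.00046333,  0.0007868 ,  0.00091848, -0.00304935, -0.00081241,
       -0.00025755, -0.00038091]), 'effort': array([ 2.97659280e-04, -5.39609349e+01, -1.26642443e+00, -1.58540457e+01,
        9.16779565e-03,  9.58770193e-03,  3.13266213e-08]), 'tcp_pos': array([ 0.18312366, -0.59684273,  0.23043769]), 'eef_rot': array([-0.69911628, -0.10561705,  0.69943467, -0.10427174]), 'ft_force': array([-0.10135854, -0.40518299, -0.41974963]), 'ft_torque': array([ 0.0007729 , -0.00284518,  0.01816138]), 'grip_width': 1.0013401806735618}
scene {'intrinsics': array([[399.02749033,   0.        , 251.5638858 ],
       [  0.        , 399.02749033, 194.72878713],
       [  0.        ,   0.        ,   1.        ]]), 'xyz': array([ 1.54917535, -0.20587646,  0.83786517]), 'orientation': array([0.34441283, 0.29644163, 0.58863688, 0.66858716])}
top {'intrinsics': array([[386.47458704,   0.        , 253.17478162],
       [  0.        , 386.47458704, 193.45157915],
       [  0.        ,   0.        ,   1.        ]]), 'xyz': array([ 0.15500768, -0.0535724 ,  1.57832327]), 'orientation': array([ 0.07730385, -0.0777725 , -0.69713944,  0.70849993])}
wrist {'intrinsics': array([[306.70906469,   0.        , 253.49574247],
       [  0.        , 306.70906469, 191.2297413 ],
       [  0.        ,   0.        ,   1.        ]]), 'xyz': array([ 0.24681731, -0.5774417 ,  0.37306472]), 'orientation': array([-0.10676591,  0.07989514, -0.58914257,  0.79694971])}
```

View pics/scene0.png

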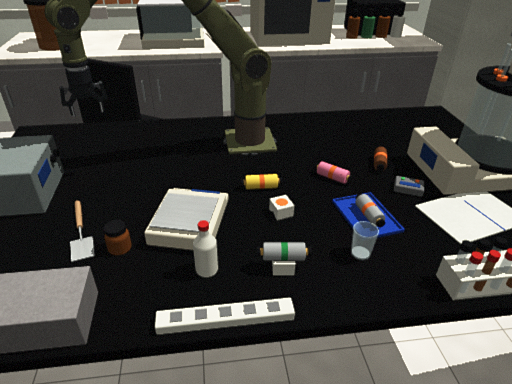

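View pics/top0.png

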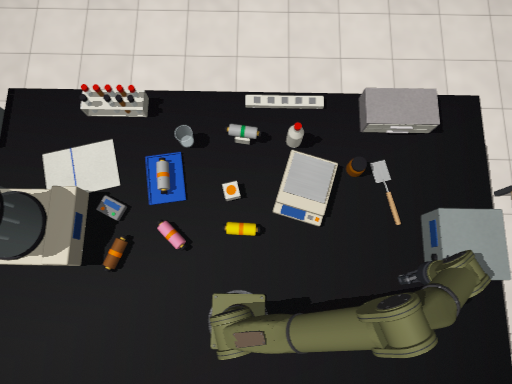

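View pics/wrist0.png

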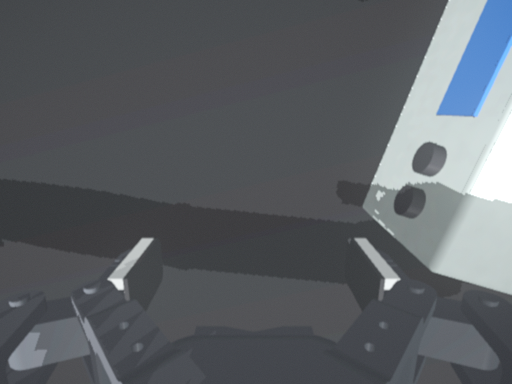

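The top view shows the cradle at about (231,190) with its spot up. The tray with the orange-band cylinder is at (165,178), the balance at (307,188), and the yellow look-alike at (241,229). I'll enlarge these next.

```bash
cat > h.py <<'E'
import numpy as np, cv2
from scipy.spatial.transform import Rotation as R
from rig import robot
def back(cal,px,z):
    K=np.array(cal['intrinsics']);u,v=px
    d=np.linalg.inv(K)@[u,v,1]; d=R.from_quat(cal['orientation']).apply([d[0],-d[1],-d[2]])
    o=np.array(cal['xyz']); return o+d*(z-o[2])/d[2]
def proj(cal,p):
    K=np.array(cal['intrinsics']);q=R.from_quat(cal['orientation']).inv().apply(np.atleast_2d(p)-cal['xyz'])
    q=np.c_[q[:,0],-q[:,1],-q[:,2]]@K.T; return q[:,:2]/q[:,2:]
def snap(n,f,crop=None,s=1):
    c=robot.get_calibration(n); im=robot.camera(n)[:,:,::-1].copy()
    cv2.imwrite('pics/raw_'+f,im)
    if crop: x,y,w,h=crop; im=im[y:y+h,x:x+w]
    if s!=1: im=cv2.resize(im,None,fx=s,fy=s,interpolation=cv2.INTER_CUBIC)
    cv2.imwrite('pics/'+f,im); return c
E
python3 - <<'E'
import cv2
im=cv2.imread('pics/top0.png')
cv2.imwrite('pics/c1.png',cv2.resize(im[140:240,140:260],None,fx=6.5,fy=6,interpolation=cv2.INTER_CUBIC)) 
cv2.imwrite('pics/c2.png',cv2.resize(im[140:235,260:350],None,fx=6,fy=6,interpolation=cv2.INTER_CUBIC))
im=cv2.imread('pics/scene0.png')
cv2.imwrite('pics/c3.png',cv2.resize(im[165:265,240:410],None,fx=4.5,fy=4.5,interpolation=cv2.INTER_CUBIC)) 
E
```

```text
(no output)
```

View pics/c1.png

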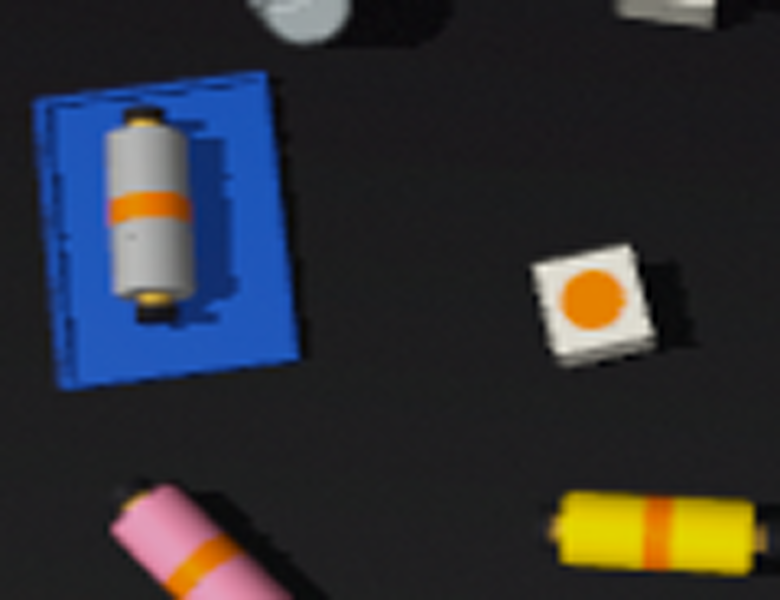

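View pics/c2.png

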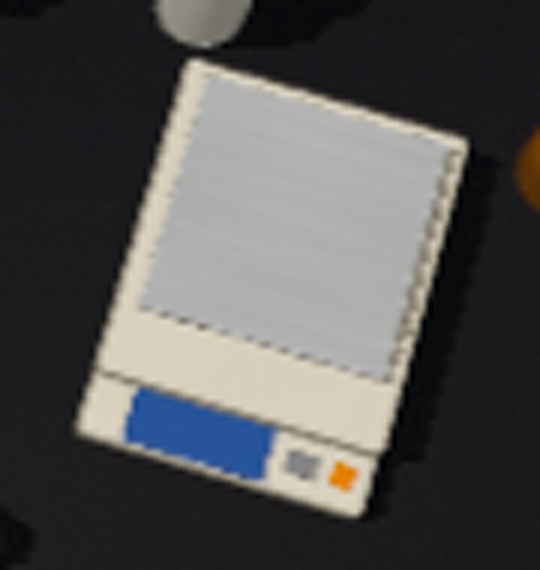

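View pics/c3.png

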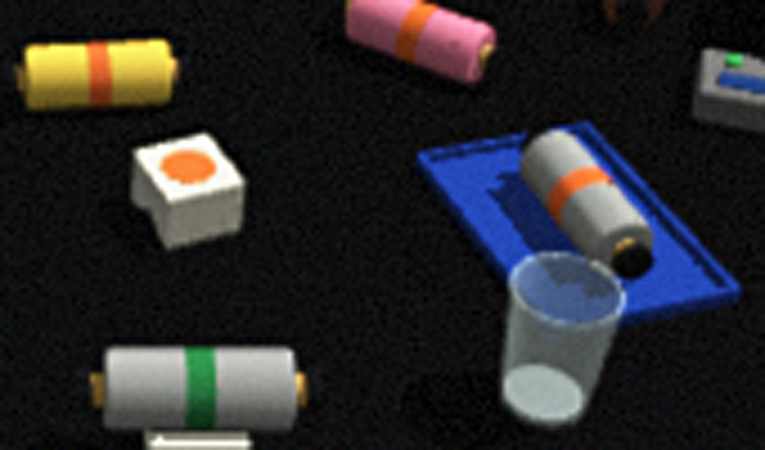

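The crops show the following:
- The cradle's top face has its spot at crop (592,300), turned roughly 12°.
- The cylinder lies along the tray from crop (145,112) to (157,318).
- The pan corners are at about (200,75), (450,150), (390,380) and (143,305) in crop 2.

Next I turn these into positions.

```bash
python3 - <<'E'
from h import *
c=robot.get_calibration('top'); s=robot.get_calibration('scene')
def t(x,y): return ((x+.5)/6.5-.5+140,(y+.5)/6-.5+140)
def b(x,y): return ((x+.5)/6-.5+260,(y+.5)/6-.5+140)
def sc(x,y): return ((x+.5)/4.5-.5+240,(y+.5)/4.5-.5+165)
f=lambda L,z,m:[back(c,m(*p),z)[:2].round(4) for p in L]
P=f([(532,265),(630,245),(655,338),(563,358)],.044,t); print('cradle corners(TL,TR,BR,BL)',P, np.mean(P,0))
print('spot',f([(592,300)],.044,t), 'scene',back(s,sc(189,167),.044))
e=P[1]-P[0]; print('TL->TR',np.degrees(np.arctan2(e[1],e[0])),np.linalg.norm(e)); e=P[2]-P[1];print('TR->BR',np.degrees(np.arctan2(e[1],e[0])),np.linalg.norm(e))
Q=f([(145,110),(157,318)],.030,t); print('cyl ends',Q,np.mean(Q,0)); e=Q[0]-Q[1];print(np.degrees(np.arctan2(e[1],e[0])),np.linalg.norm(e)); print('band',f([(150,207)],.05,t),'scene',back(s,sc(582,183),.045))
print('scene cap',back(s,sc(633,260),.03))
T=f([(35,97),(267,72),(300,358),(60,388)],.012,t); print('tray',T,np.mean(T,0)); e=T[0]-T[3];print(np.degrees(np.arctan2(e[1],e[0])),np.linalg.norm(e))
B=f([(205,77),(447,150),(388,380),(143,307)],.076,b); print('pan',B,np.mean(B,0)); e=(B[0]-B[3]+B[1]-B[2])/2;print(np.degrees(np.arctan2(e[1],e[0])),np.linalg.norm(e))
print('yellow',f([(560,530),(755,535)],.025,t)); print('pink',f([(130,500),(280,600)],.025,t))
print('beaker',f([(305,30)],.0,t)); print('bottle',back(c,(298,127),.17),'jar',back(c,(358,165),.085))
st=robot.state(); print(R.from_quat(st['eef_rot']).as_matrix().round(3))
E
```

```text
cradle corners(TL,TR,BR,BL) [array([0.5362, 0.0787]), array([0.5513, 0.0174]), array([4.866e-01, 1.000e-04]), array([0.4718, 0.0571])] [0.511475 0.038325]
spot [array([0.5124, 0.0402])] scene [0.51569592 0.03865241 0.044     ]
TL->TR -76.16185870678746 0.06313240055629123
TR->BR -165.03000723313585 0.06697297962611493
cyl ends [array([0.647 , 0.3329]), array([0.4985, 0.3153])] [0.57275 0.3241 ]
6.7590811269704805 0.14953932593134156
band [array([0.5715, 0.3201])] scene [0.57030659 0.31941162 0.045     ]
scene cap [0.64171714 0.33229629 0.03      ]
tray [array([0.6612, 0.4098]), array([0.6822, 0.2595]), array([0.4757, 0.2268]), array([0.4522, 0.3778])] [0.567825 0.318475]
8.704957106398924 0.21143556938225885
pan [array([ 0.6648, -0.2147]), array([ 0.6158, -0.3778]), array([ 0.4568, -0.3341]), array([ 0.5036, -0.1723])] [ 0.56025  -0.274725]
-15.050518852334124 0.16578694912447117
yellow [array([0.3576, 0.0567]), array([ 0.3562, -0.0645])]
pink [array([0.3736, 0.325 ]), array([0.3078, 0.2279])]
beaker [array([0.7183, 0.2386])]
bottle [ 0.7368604  -0.22185937  0.17      ] jar [ 0.61290937 -0.47221062  0.085     ]
[[-0.     0.293 -0.956]
 [ 0.001 -0.956 -0.293]
 [-1.    -0.001  0.   ]]
```

```bash
python3 -m crank '[[[0,0,0,10,55,0,1],[0,0,0,20,55,0,1],[0,0,0,25,55,0,1],[0,0,0,25,55,0,1],[0,0,0,25,55,0,1],[0,0,0,25,55,0,1],[0,0,-1,25,55,0,1],[0,0,-1,25,55,0,1]]]' 40; python3 -c "
from rig import robot
print(robot.state()['joint_pos'].round(4).tolist())"
```

```text
time: 1.15
tcp_pos: [0.3648, -0.1485, 0.2297]
eef_rot: [0.702, 0.088, -0.701, 0.089]
ft_force: [1.6, -1.2, 0.2]
grip_width: 1.0
[0.362, 0.4067, -0.1338, 2.2239, 0.1107, 0.5135, -1.1774]
```

```bash
python3 -m crank '[[[0,0,0,37,47,0,1],[0,0,0,37,47,0,1],[0,0,0,37,47,0,1],[0,0,0,32,43,0,1],[0,0,0,0,0,0,1]]]'; python3 - <<'E'
from h import *
s=robot.state()
print(s['joint_pos'].round(4).tolist(), s['tcp_pos'])
print(R.from_quat(s['eef_rot']).as_matrix().round(3))
snap('wrist','w1.png'); print(robot.get_calibration('wrist'))
E
```

```text
time: 1.78
tcp_pos: [0.5131, 0.0485, 0.2296]
eef_rot: [0.703, 0.091, -0.699, 0.092]
ft_force: [-0.6, -0.8, -0.4]
grip_width: 0.997
[-0.1204, 0.5448, -0.1003, 1.9029, 0.0828, 0.6927, -1.5807] [0.51307918 0.04852181 0.22963504]
[[ 0.005  0.257 -0.966]
 [ 0.    -0.966 -0.257]
 [-1.     0.001 -0.005]]
{'intrinsics': array([[306.70906469,   0.        , 253.49574247],
       [  0.        , 306.70906469, 191.2297413 ],
       [  0.        ,   0.        ,   1.        ]]), 'xyz': array([0.57533705, 0.06309885, 0.37204697]), 'orientation': array([-0.10556142,  0.07967017, -0.60575392,  0.78458373])}
```

View pics/w1.png

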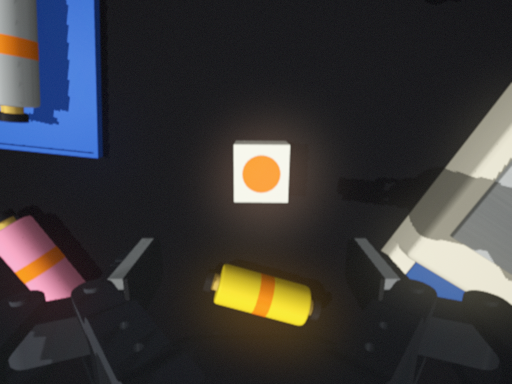

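The wrist view shows the cradle square to the jaws, with its spot at (261,174) and its top face spanning columns 234–290 and rows 142–203. I'll refine the position and fit a kinematic model to check reach for the tilts.

```bash
cat > kin.py <<'E'
import numpy as np, itertools
from scipy.spatial.transform import Rotation as R
from scipy.optimize import least_squares
D=[([1.30678897,0.69002061,-0.19449894,1.56643085,0.15731654,0.90248963,-0.21507275],[0.18312366,-0.59684273,0.23043769],[-0.69911628,-0.10561705,0.69943467,-0.10427174]),
([0.362,0.4067,-0.1338,2.2239,0.1107,0.5135,-1.1774],[0.3648,-0.1485,0.2297],[0.702,0.088,-0.701,0.089]),
([-0.1204,0.5448,-0.1003,1.9029,0.0828,0.6927,-1.5807],[0.51307918,0.04852181,0.22963504],[0.703,0.091,-0.699,0.092])]
def fk(q,p,s):
    d1,L1,L2,L3,off,e1,e2=p[:7]
    z=lambda a:R.from_euler('z',a); y=lambda a:R.from_euler('y',a)
    r=z(s[0]*q[0]); t=np.array([0,0,d1]); r=r*y(q[1])*z(s[1]*q[2]); t=t+r.apply([e1,0,L1])
    r=r*y(q[3]); t=t+r.apply([e2,0,0]); r=r*z(s[2]*q[4]); t=t+r.apply([0,0,L2]); r=r*y(q[5])*z(s[3]*q[6]+off); t=t+r.apply([0,0,L3])
    return t,r  # tool x=r z ; tool y = r y
def toolR(r): m=r.as_matrix(); return np.c_[m[:,2],m[:,1],-m[:,0]]
def fit():
    best=None
    for s in itertools.product([1,-1],repeat=4):
      for o in (0,1.57,3.14,-1.57):
        def f(p):
            e=[]
            for q,t,o_ in D:
                a,r=fk(q,p,s); e+=list((a-t)*3); e+=list((toolR(r)-R.from_quat(o_).as_matrix()).ravel())
            return np.array(e+list(.05*np.array(p[5:7])))
        r=least_squares(f,[.36,.42,.42,.25,o,0,0])
        if best is None or r.cost<best[0]: best=(r.cost,s,r.x)
    return best
if __name__=='__main__':
    b=fit(); print(b)
    for q,t,_ in D: print(fk(q,b[2],b[1])[0]-t)
E
python3 kin.py; python3 - <<'E'
from h import *
c={'intrinsics':np.array([[306.70906469,0,253.49574247],[0,306.70906469,191.2297413],[0,0,1]]),'xyz':np.array([0.57533705,0.06309885,0.37204697]),'orientation':np.array([-0.10556142,0.07967017,-0.60575392,0.78458373])}
P=[back(c,p,.044) for p in [(234,142),(290,142),(289.5,203),(234,203)]]
print(np.array(P).round(4),np.mean(P,0),back(c,(261.5,174),.044))
e=P[1]-P[0];print(np.degrees(np.arctan2(e[1],e[0])),np.linalg.norm(e)); e=P[2]-P[1];print(np.degrees(np.arctan2(e[1],e[0])),np.linalg.norm(e))
E
```

```text
(np.float64(0.004154874356119934), (-1, -1, -1, -1), array([ 3.0062002 ,  0.82458338,  0.20289808,  3.47612068,  1.57080163,
       -0.16068074, -0.111625  ]))
[-0.01396806 -0.00106762 -0.00369584]
[-0.00108629  0.01650894 -0.00086045]
[0.00567196 0.01935157 0.00455629]
[[ 0.5365  0.0734  0.044 ]
 [ 0.5516  0.0158  0.044 ]
 [ 0.4863 -0.0029  0.044 ]
 [ 0.4706  0.0573  0.044 ]] [0.51127551 0.03588568 0.044     ] [0.5104295  0.03608625 0.044     ]
-75.33691196016113 0.05948341545989144
-164.00435714456438 0.06788157311711596
```

```bash
cat > st.py <<'E'
from h import *
import json,os
s=robot.state(); 
D=json.load(open('d.json')) if os.path.exists('d.json') else []
D.append([s['joint_pos'].tolist(),s['tcp_pos'].tolist(),s['eef_rot'].tolist()]); json.dump(D,open('d.json','w'))
M=R.from_quat(s['eef_rot']).as_matrix()
print('t',round(s['time'],2),'q',s['joint_pos'].round(3).tolist(),'tcp',(s['tcp_pos']*1000).round(1).tolist(),'toolx',M[:,0].round(3).tolist(),'jaw',M[:,1].round(3).tolist(),'F',s['ft_force'].round(1).tolist(),'w',round(s['grip_width'],3))
print('grasp pt',((s['tcp_pos']-.019*M[:,0])*1000).round(1).tolist())
E
python3 -m crank '[[[0,0,0,0,0,-50,1],[0,0,0,0,0,-50,1],[2.6,-9.7,0,0,0,0,1],[0,0,0,0,0,0,1]]]'; python3 st.py;python3 -m crank '[[[2.6,-9.7,0,0,0,0,1],[0,0,0,0,0,0,1]]]' ; python3 st.py
```

```text
time: 2.33
tcp_pos: [0.5087, 0.0395, 0.125]
eef_rot: [0.753, 0.093, -0.646, 0.083]
ft_force: [-0.0, -0.7, 1.2]
grip_width: 0.999
t 2.33 q [-0.133, 0.682, -0.046, 2.156, 0.141, 0.154, -1.626] tcp [508.7, 39.5, 125.0] toolx [0.148, 0.033, -0.988] jaw [0.247, -0.969, 0.005] F [-0.0, -0.7, 1.2] w 0.999
grasp pt [505.9, 38.9, 143.8]
time: 2.58
tcp_pos: [0.5212, 0.0313, 0.133]
eef_rot: [0.767, 0.085, -0.63, 0.087]
ft_force: [-0.4, 0.0, -0.6]
grip_width: 0.998
t 2.58 q [-0.111, 0.669, -0.068, 2.158, 0.413, 0.132, -1.891] tcp [521.2, 31.3, 133.0] toolx [0.192, 0.02, -0.981] jaw [0.24, -0.97, 0.027] F [-0.4, 0.0, -0.6] w 0.998
grasp pt [517.5, 30.9, 151.6]
```

```bash
cat > kfit.py <<'E'
import kin,json
kin.D+= [tuple(x) for x in json.load(open('d.json'))]
import numpy as np
from kin import *
# general fit: add offsets e3 at wrist
def fk2(q,p):
    d1,L1,L2,L3,off,e1,e2,e3,y1,y2,y3=p
    z=lambda a:R.from_euler('z',-a); y=lambda a:R.from_euler('y',a)
    r=z(q[0]); t=np.array([0,0,d1]); r=r*y(q[1]); t=t+r.apply([0,y1,0]); r=r*z(q[2]); t=t+r.apply([e1,0,L1])
    r=r*y(q[3]); t=t+r.apply([e2,y2,0]); r=r*z(q[4]); t=t+r.apply([0,0,L2]); r=r*y(q[5]); t=t+r.apply([e3,y3,0]); r=r*z(q[6]+off); t=t+r.apply([0,0,L3])
    return t,r
def run():
    def f(p):
        e=[]
        for q,t,o_ in kin.D:
            a,r=fk2(q,p); e+=list((a-t)*10); e+=list((toolR(r)-R.from_quat(o_).as_matrix()).ravel())
        return np.array(e+list(.2*(np.array(p)-[.36,.42,.4,.3,1.57]+[0]*0 if 0 else .2*np.array(p[5:]))))
    return least_squares(f,[.36,.42,.4,.3,-1.57]+[0]*6)
if __name__=='__main__':
    for off in (1.57,):
        r=run(); print(r.cost,r.x.round(3))
        for q,t,o in kin.D:
            a,rr=fk2(q,r.x); print((a-t).round(4),(toolR(rr)-R.from_quat(o).as_matrix()).round(2).ravel())
E
python3 kfit.py
```

```text
4.9357479457992135e-06 [ 0.347  0.564  0.345  0.333 -1.571  0.     0.    -0.    -0.02  -0.026
 -0.   ]
[-0. -0.  0.] [-0. -0. -0. -0. -0.  0. -0.  0.  0.]
[ 0.  0. -0.] [ 0. -0. -0. -0. -0.  0.  0.  0. -0.]
[-0.  0. -0.] [-0.  0.  0.  0.  0. -0. -0. -0.  0.]
[ 0. -0. -0.] [-0. -0. -0.  0. -0.  0.  0. -0. -0.]
[-0. -0.  0.] [-0. -0. -0.  0. -0.  0.  0. -0. -0.]
```

```bash
cat > ik.py <<'E'
import numpy as np, kfit, kin
from kfit import fk2,toolR,R
from scipy.optimize import least_squares
P=kfit.run().x
lo=np.array([-3.01,-.46,-1.47,.13,-1,.04,-2.66])+.03; hi=np.array([3.01,2.08,1.51,2.56,4.14,2.09,2.66])-.03
def tool(phi,e,s):
    phi,e=np.radians([phi,e]); u=np.array([np.cos(phi),np.sin(phi),0])
    x=np.cos(e)*u-np.sin(e)*np.array([0,0,1]); y=s*np.array([-np.sin(phi),np.cos(phi),0]); return np.c_[x,y,np.cross(x,y)]
def ik(g,M,q0,w=.01):  # g grasp point
    t=np.array(g)+.019*M[:,0]
    def f(q):
        a,r=fk2(q,P); return np.r_[(a-t)*10,(R.from_matrix(toolR(r)@M.T).as_rotvec())*3,w*(q-q0)]
    q0=np.clip(q0,lo+1e-3,hi-1e-3)
    r=least_squares(f,q0,bounds=(lo,hi)); a,rr=fk2(r.x,P)
    return r.x,np.linalg.norm(a-t)*1000,np.degrees(R.from_matrix(toolR(rr)@M.T).magnitude())
E
cat > plan.py <<'E'
from ik import *
q0=np.array([-0.12,0.54,-0.1,1.9,0.08,0.69,-1.58])
def show(n,q,a,b): print(n,q.round(2).tolist(),'err',round(a,1),round(b,1))
def path(n,q,A,B,N=14,lift=0):
    w=[]
    for k in range(1,N+1):
        u=k/N; v=[A[i]*(1-u)+B[i]*u for i in range(5)]; v[2]+=lift*np.sin(np.pi*u)
        q,a,b=ik(v[:3],tool(v[3],v[4],B[5]),q); w.append(a+b)
    show(n+' maxerr %.1f'%max(w),q,a,b); return q
for s in (1,-1):
  for t1 in (20,30):
    phi0=14.6
    # G1
    qs=[]
    q=q0.copy(); 
    if s==1: q[6]+=np.pi
    q,a,b=ik([.498,.033,.03],tool(phi0,90+t1,s),q); show(f's{s} t1 {t1} G1',q,a,b)
    for yaw in (phi0-100,):
      for pos in ([.5,.0],[.55,.0],[.45,.05]):
        qq=path(f'  P1 {pos}',q,[.498,.033,.03,phi0,90+t1],[*pos,.046,yaw,t1,s],lift=.15)
E
python3 plan.py
```

```text
s1 t1 20 G1 [-0.14, 1.01, -0.06, 1.76, 0.11, 0.73, 1.55] err 0.0 0.0
  P1 [0.5, 0.0] maxerr 15.3 [-1.23, 1.9, 1.36, 1.83, -0.74, 0.85, 0.17] err 0.0 0.0
  P1 [0.55, 0.0] maxerr 0.2 [-0.66, 1.32, 0.14, 1.67, 0.94, 1.2, -1.36] err 0.0 0.0
  P1 [0.45, 0.05] maxerr 15.1 [-1.36, 1.89, 1.34, 1.86, -0.72, 0.93, 0.11] err 0.0 0.0
s1 t1 30 G1 [-0.15, 1.08, -0.05, 1.59, 0.09, 0.99, 1.56] err 0.0 0.0
  P1 [0.5, 0.0] maxerr 4.3 [-1.18, 1.74, 1.28, 1.9, -0.82, 0.73, 0.29] err 0.0 0.0
  P1 [0.55, 0.0] maxerr 0.0 [-1.09, 1.66, 1.2, 1.77, -0.59, 0.71, 0.08] err 0.0 0.0
  P1 [0.45, 0.05] maxerr 4.1 [-1.32, 1.73, 1.26, 1.95, -0.79, 0.8, 0.21] err 0.0 0.0
s-1 t1 20 G1 [-0.14, 1.01, -0.06, 1.76, 0.11, 0.73, -1.59] err 0.0 0.0
  P1 [0.5, 0.0] maxerr 21.6 [-1.24, 1.95, 1.48, 1.92, -0.97, 0.87, -2.63] err 15.7 5.9
  P1 [0.55, 0.0] maxerr 27.2 [-1.17, 1.91, 1.48, 1.85, -0.97, 0.83, -2.63] err 19.5 7.7
  P1 [0.45, 0.05] maxerr 27.1 [-1.37, 1.95, 1.48, 1.98, -0.97, 0.95, -2.63] err 19.8 7.3
s-1 t1 30 G1 [-0.15, 1.08, -0.05, 1.59, 0.09, 0.99, -1.58] err 0.0 0.0
  P1 [0.5, 0.0] maxerr 12.7 [-1.18, 1.81, 1.42, 1.92, -0.97, 0.85, -2.63] err 9.7 3.1
  P1 [0.55, 0.0] maxerr 14.0 [-1.11, 1.83, 1.48, 1.8, -0.97, 0.9, -2.63] err 10.5 3.5
  P1 [0.45, 0.05] maxerr 19.4 [-1.31, 1.85, 1.47, 1.95, -0.97, 0.99, -2.63] err 15.2 4.3
```

```bash
cat > plan2.py <<'E'
from plan_h import *
for t1 in (20,25,30):
  for pos in ([.5,.0],[.55,0.0],[.5,.05]):
   for phi1 in (-90,-75):
    q=q0.copy(); q[6]+=np.pi
    q,a,b=ik([.498,.033,.03],tool(14.6,90+t1,1),q)
    print('---',t1,pos,phi1,q.round(2))
    A=[.498,.033,.03,14.6,90+t1]; B=[*pos,.2,14.6,92,1]; q=path('up',q,A,B)
    A=B; B=[*pos,.2,phi1,92,1]; q=path('yaw',q,A,B)
    A=B; B=[*pos,.2,phi1,t1,1]; q=path('tilt',q,A,B)
    A=B; B=[*pos,.046,phi1,t1,1]; q=path('P1',q,A,B)
    u=np.radians(phi1); 
    A=B; B=[pos[0]-.1*np.cos(u),pos[1]-.1*np.sin(u),.13,phi1,t1+20,1]; q=path('back',q,A,B)
    A=B; B=[*pos,.2,phi1,115,1]; q=path('G2up',q,A,B)
    A=B; B=[*pos,.04,phi1,115,1]; q=path('G2',q,A,B)
    A=B; B=[*pos,.2,phi1,90,1]; q=path('lift',q,A,B)
    A=B; B=[.56,-.275,.25,-90,90,1]; q=path('carry',q,A,B)
    A=B; B=[.56,-.275,.25,-90,25,1]; q=path('tilt2',q,A,B)
    A=B; B=[.56,-.275,.102,-90,25,1]; q=path('P2',q,A,B)
E
sed -n '1,9p' plan.py > plan_h.py; cat plan_h.py|tail -3; python3 plan2.py
```

```text
u=k/N; v=[A[i]*(1-u)+B[i]*u for i in range(5)]; v[2]+=lift*np.sin(np.pi*u)
        q,a,b=ik(v[:3],tool(v[3],v[4],B[5]),q); w.append(a+b)
    show(n+' maxerr %.1f'%max(w),q,a,b); return q
--- 20 [0.5, 0.0] -90 [-0.14  1.01 -0.06  1.76  0.11  0.73  1.55]
up maxerr 0.0 [-0.04, 0.62, -0.1, 1.96, 0.11, 0.6, 1.62] err 0.0 0.0
yaw maxerr 0.0 [-0.31, 0.64, 0.39, 2.01, -0.49, 0.59, 0.43] err 0.0 0.0
tilt maxerr 0.0 [-1.15, 1.43, 1.17, 1.86, -0.08, 0.82, -0.25] err 0.0 0.0
P1 maxerr 0.0 [-1.12, 1.66, 1.03, 1.76, -0.21, 0.79, -0.38] err 0.0 0.0
back maxerr 0.0 [-1.15, 1.28, 1.0, 1.79, -0.24, 0.85, -0.25] err 0.0 0.0
G2up maxerr 0.0 [0.13, 0.67, 0.06, 1.97, -0.74, 0.73, 0.8] err 0.0 0.0
G2 maxerr 0.0 [0.26, 0.97, -0.15, 2.02, -0.92, 0.38, 1.07] err 0.0 0.0
lift maxerr 0.0 [-0.4, 0.66, 0.51, 2.01, -0.56, 0.6, 0.49] err 0.0 0.0
carry maxerr 0.0 [0.1, 0.74, 0.53, 1.59, -0.44, 0.93, 0.78] err 0.0 0.0
tilt2 maxerr 0.0 [-0.66, 1.35, 1.29, 1.93, -0.24, 0.35, 0.22] err 0.0 0.0
P2 maxerr 0.0 [-0.65, 1.58, 1.15, 1.89, -0.36, 0.27, 0.09] err 0.0 0.0
--- 20 [0.5, 0.0] -75 [-0.14  1.01 -0.06  1.76  0.11  0.7
[... 13785 characters left out ...]
, 0.64, 0.33, 1.99, -0.42, 0.58, 0.52] err 0.0 0.0
tilt maxerr 0.0 [-1.26, 1.3, 1.15, 2.01, -0.13, 0.55, -0.11] err 0.0 0.0
P1 maxerr 0.0 [-1.23, 1.54, 0.97, 1.95, -0.27, 0.45, -0.22] err 0.0 0.0
back maxerr 0.0 [-1.23, 1.13, 0.9, 1.97, -0.27, 0.57, -0.1] err 0.0 0.0
G2up maxerr 0.0 [0.05, 0.69, 0.01, 1.91, -0.61, 0.79, 0.81] err 0.0 0.0
G2 maxerr 0.0 [0.14, 0.98, -0.13, 1.95, -0.72, 0.47, 1.01] err 0.0 0.0
lift maxerr 0.0 [-0.44, 0.65, 0.41, 2.0, -0.45, 0.58, 0.54] err 0.0 0.0
carry maxerr 0.0 [0.12, 0.73, 0.49, 1.59, -0.41, 0.92, 0.75] err 0.0 0.0
tilt2 maxerr 0.0 [-0.66, 1.34, 1.28, 1.93, -0.18, 0.35, 0.17] err 0.0 0.0
P2 maxerr 0.0 [-0.64, 1.57, 1.14, 1.89, -0.31, 0.27, 0.04] err 0.0 0.0
```

```bash
cat > to.py <<'E'
# usage: to.py gx gy gz phi e s   (grasp point mm) -> rotation vector (deg) & TCP shift (mm) from current pose
import sys; from h import *
from ik import tool
a=list(map(float,sys.argv[1:7])); s=robot.state(); C=R.from_quat(s['eef_rot'])
M=tool(a[3],a[4],a[5]); t=np.array(a[:3])+19*M[:,0]
rv=np.degrees((R.from_matrix(M)*C.inv()).as_rotvec()); d=t-s['tcp_pos']*1000
n=int(max(np.ceil(np.linalg.norm(rv)/10.5),np.ceil(np.linalg.norm(d)/60),1))
if len(sys.argv)>7: n=int(sys.argv[7])
print('rot',rv.round(1),'shift',d.round(1),'rows',n,'per row',(rv/n).round(2),(d/n).round(1))
E
python3 -m crank '[[[0,0,10.5,0,0,10,1],[0,0,10.5,0,0,10,1],[0,0,10.5,0,0,10,1],[0,0,10.5,0,0,10,1],[0,0,10.5,0,0,0,1],[0,0,10.5,0,0,0,1],[0,0,10.5,0,0,0,1],[0,0,10.5,0,0,0,1]]]'; python3 -m crank '[[[0,0,10.5,0,0,0,1],[0,0,10.5,0,0,0,1],[0,0,10.5,0,0,0,1],[0,0,10.5,0,0,0,1],[0,0,10.5,0,0,0,1],[0,0,10.5,0,0,0,1],[0,0,10.5,0,0,0,1]]]'; python3 st.py; python3 to.py 519 39 90 14.6 120 1
```

```text
time: 3.58
tcp_pos: [0.5242, 0.029, 0.1806]
eef_rot: [0.501, 0.586, -0.403, 0.492]
ft_force: [0.7, -0.1, 0.2]
grip_width: 0.997
time: 4.45
tcp_pos: [0.5202, 0.0266, 0.186]
eef_rot: [0.038, 0.781, -0.02, 0.622]
ft_force: [-0.7, 0.4, -0.7]
grip_width: 1.002
t 4.45 q [0.499, 1.012, -1.25, 1.688, 0.806, 1.336, 0.547] tcp [520.2, 26.6, 186.0] toolx [-0.222, 0.034, -0.974] jaw [0.084, 0.996, 0.015] F [-0.7, 0.4, -0.7] w 1.002
grasp pt [524.4, 25.9, 204.5]
rot [-2.3 17.  19.4] shift [ -10.4   10.  -112.5] rows 3 per row [-0.78  5.66  6.47] [ -3.5   3.3 -37.5]
```

```bash
python3 -m crank '[[[-0.8,5.7,6.5,-3.5,3,-37,1],[-0.8,5.7,6.5,-3.5,3,-37,1],[-0.8,5.7,6.5,-3.5,3,-37,1],[0,0,0,0,0,0,1]]]'; python3 st.py; python3 to.py 519 39 24 14.6 120 1; cat > sim.py <<'E'
from plan_h import *
from rig import robot
q=robot.state()['joint_pos']; A=[.519,.039,.09,14.6,120]
seq=[('G1',[.519,.039,.024,14.6,120,1]),('up',[.52,.0,.2,14.6,92,1]),('yaw',[.52,-.03,.2,-90,92,1]),('tilt',[.52,-.03,.2,-90,30,1]),('P1',[.52,-.03,.046,-90,30,1]),('back',[.52,.07,.13,-90,50,1]),('G2up',[.52,-.03,.2,-90,115,1]),('G2',[.52,-.03,.04,-90,115,1]),('lift',[.52,-.03,.2,-90,90,1]),('tilt2',[.56,-.275,.25,-90,25,1]),('P2',[.56,-.275,.102,-90,25,1])]
for n,B in seq: q=path(n,q,A,B); A=B
E
python3 sim.py
```

```text
time: 4.95
tcp_pos: [0.5068, 0.0365, 0.0771]
eef_rot: [-0.113, 0.866, 0.074, 0.481]
ft_force: [0.2, -1.2, 0.9]
grip_width: 1.0
t 4.95 q [0.314, 1.279, -1.149, 1.47, 0.831, 1.61, 0.884] tcp [506.8, 36.5, 77.1] toolx [-0.512, -0.124, -0.85] jaw [-0.266, 0.964, 0.019] F [0.2, -1.2, 0.9] w 1.0
grasp pt [516.5, 38.8, 93.3]
rot [-0.6 -2.  -0.8] shift [  3.    0.2 -69.6] rows 2 per row [-0.3  -1.   -0.42] [  1.5   0.1 -34.8]
G1 maxerr 0.0 [0.3, 1.36, -1.1, 1.49, 0.92, 1.52, 0.85] err 0.0 0.0
up maxerr 0.0 [0.59, 0.99, -1.34, 1.87, 1.02, 1.24, 0.71] err 0.0 0.0
yaw maxerr 0.0 [0.54, 0.79, -0.96, 1.91, 0.8, 0.88, -0.82] err 0.0 0.0
tilt maxerr 0.0 [-0.24, 0.97, -0.48, 1.84, 1.08, 1.57, -1.42] err 0.0 0.0
P1 maxerr 0.0 [-0.27, 1.24, -0.43, 1.79, 1.19, 1.47, -1.6] err 0.0 0.0
back maxerr 0.0 [-0.21, 1.0, -0.64, 1.79, 1.04, 1.37, -1.45] err 0.0 0.0
G2up maxerr 0.0 [0.86, 1.02, -1.27, 1.86, 0.7, 0.88, -0.61] err 0.0 0.0
G2 maxerr 0.0 [0.78, 1.22, -1.04, 1.91, 0.97, 0.64, -0.69] err 0.0 0.0
lift maxerr 0.0 [0.54, 0.81, -1.02, 1.91, 0.87, 0.94, -0.9] err 0.0 0.0
tilt2 maxerr 0.0 [0.17, 0.92, -0.47, 1.88, 1.44, 1.55, -1.22] err 0.0 0.0
P2 maxerr 0.0 [0.15, 1.18, -0.42, 1.85, 1.55, 1.53, -1.44] err 0.0 0.0
```

```bash
python3 - <<'E'
from h import *
c=snap('wrist','w2.png'); 
import pickle; pickle.dump(c,open('cw2.pkl','wb'))
u=np.radians(14.6); y=np.array([np.cos(u),np.sin(u)]); x=np.array([-y[1],y[0]])
cc=np.array([.511,.037]); print(proj(c,[[*(cc+a*.03*x+b*.032*y),.044] for a,b in((1,1),(1,-1),(-1,-1),(-1,1),(0,0))]).round(1).tolist())
E
```

```text
[[302.3, 315.3], [299.1, 207.2], [204.6, 205.5], [198.0, 313.9], [251.2, 257.8]]
```

View pics/w2.png

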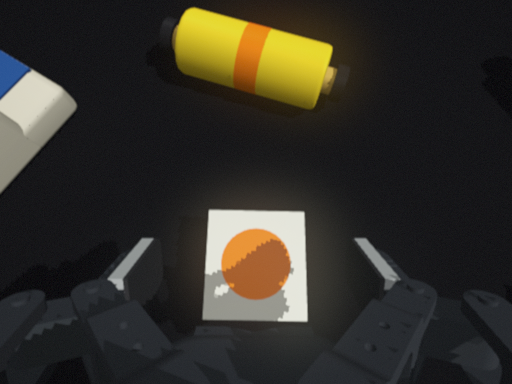

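The wrist view shows the cradle face corners at (209,210), (305,211), (307,322) and (203,319). That is about 5 px off my prediction, so I'll correct the position.

```bash
python3 - <<'E'
from h import *; import pickle
c=pickle.load(open('cw2.pkl','rb'))
P=np.array([back(c,p,.044) for p in [(209,210),(305,211),(307,321.5),(203,320)]]); print(P.round(4),P.mean(0),back(c,(256.5,264),.044))
e=P[1]-P[0]+P[2]-P[3];print(np.degrees(np.arctan2(e[1],e[0])))
E
python3 to.py 521 41 24 14.6 120 1
```

```text
[[0.4896 0.0035 0.044 ]
 [0.4739 0.0621 0.044 ]
 [0.5369 0.0774 0.044 ]
 [0.5518 0.0198 0.044 ]] [0.51306234 0.04070929 0.044     ] [0.51364767 0.04107378 0.044     ]
104.78112798059595
rot [-0.6 -1.7 -0.7] shift [  3.8   2.4 -71.8] rows 2 per row [-0.31 -0.85 -0.36] [  1.9   1.2 -35.9]
```

Centre is about (513, 41) mm. I'll descend with the jaws open and then grip.

```bash
python3 -m crank '[[[-0.3,-0.8,-0.3,2,1,-35,1],[-0.3,-0.8,-0.3,2,1,-25,1],[0,0,0,0,0,-11,1],[0,0,0,0,0,0,1]]]'; python3 st.py; python3 to.py 521 41 24 14.6 120 1
```

```text
time: 5.5
tcp_pos: [0.5149, 0.0374, 0.0152]
eef_rot: [-0.107, 0.858, 0.065, 0.499]
ft_force: [-0.3, -0.9, 0.2]
grip_width: 1.002
t 5.5 q [0.307, 1.351, -1.114, 1.477, 0.917, 1.525, 0.853] tcp [514.9, 37.4, 15.2] toolx [-0.48, -0.118, -0.869] jaw [-0.247, 0.969, 0.005] F [-0.3, -0.9, 0.2] w 1.002
grasp pt [524.0, 39.6, 31.7]
rot [-0.4  0.3  0.3] shift [-3.1  1.2 -7.6] rows 1 per row [-0.36  0.32  0.29] [-3.1  1.2 -7.6]
```

```bash
python3 -m crank '[[[0,0,0,-3,1,-6,1],[0,0,0,0,0,0,0.5],[0,0,0,0,0,0,0.4],[0,0,0,0,0,0,0.3],[0,0,0,0,0,0,0.3]]]' 50; python3 st.py
```

```text
time: 6.12
tcp_pos: [0.5131, 0.0391, 0.0113]
eef_rot: [-0.106, 0.857, 0.065, 0.5]
ft_force: [1.1, 0.0, -0.5]
grip_width: 0.694
t 6.12 q [0.307, 1.355, -1.113, 1.485, 0.922, 1.514, 0.845] tcp [513.1, 39.1, 11.3] toolx [-0.477, -0.116, -0.871] jaw [-0.247, 0.969, 0.006] F [1.1, 0.0, -0.5] w 0.694
grasp pt [522.1, 41.3, 27.9]
```

```bash
python3 -m crank '[[[0,0,0,0,0,25,0.3],[0,0,0,0,0,45,0.3],[0,0,0,0,0,45,0.3],[0,0,0,0,0,40,0.3]]]'; python3 st.py; python3 to.py 520 0 200 14.6 92 1; python3 to.py 520 -30 210 -25 92 1 
```

```text
time: 6.62
tcp_pos: [0.5109, 0.0385, 0.1717]
eef_rot: [-0.107, 0.858, 0.065, 0.499]
ft_force: [0.4, 0.3, -2.7]
grip_width: 0.694
t 6.62 q [0.332, 1.146, -1.209, 1.459, 0.747, 1.684, 0.872] tcp [510.9, 38.5, 171.7] toolx [-0.48, -0.118, -0.869] jaw [-0.248, 0.969, 0.006] F [0.4, 0.3, -2.7] w 0.694
grasp pt [520.0, 40.7, 188.2]
rot [  6.6 -26.8   0.2] shift [  8.4 -38.6   9.3] rows 3 per row [ 2.2  -8.94  0.06] [  2.8 -12.9   3.1]
rot [ -2.9 -28.  -38.7] shift [  8.5 -68.2  19.3] rows 5 per row [-0.59 -5.6  -7.73] [  1.7 -13.6   3.9]
```

```bash
python3 - <<'E'
from h import *
snap('wrist','w3.png')
E
```

```text
(no output)
```

View pics/w3.png

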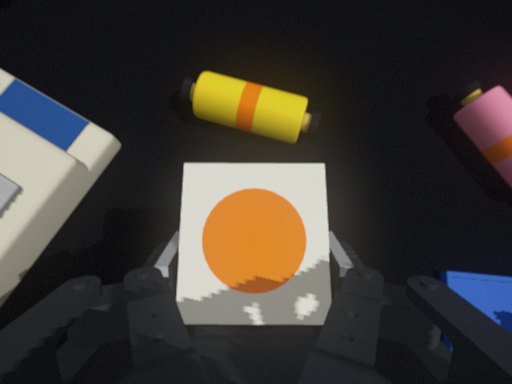

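The cradle is held squarely, with its spot face filling (183,163)–(328,323). Next I untilt and yaw.

```bash
python3 -m crank '[[[2.2,-9,0,3,-13,5,0.3],[2.2,-9,0,3,-13,5,0.3],[2.2,-9,0,3,-13,5,0.3],[0,0,-10,0,0,0,0.3],[0,0,-10,0,0,0,0.3],[0,0,-10,0,0,0,0.3],[0,0,-10,0,0,0,0.3],[0,0,-10,0,0,0,0.3]]]'; python3 -m crank '[[[0,0,-10,0,0,0,0.3],[0,0,-10,0,0,0,0.3],[0,0,-10,0,0,0,0.3],[0,0,-10,0,0,0,0.3]]]'; python3 st.py; python3 to.py 520 -30 210 -90 60 1;  python3 to.py 520 -30 210 -90 30 1 
```

```text
time: 7.68
tcp_pos: [0.5162, 0.0007, 0.203]
eef_rot: [0.221, 0.674, -0.225, 0.669]
ft_force: [-0.4, -1.1, -3.0]
grip_width: 0.692
time: 8.18
tcp_pos: [0.5126, 0.0016, 0.2072]
eef_rot: [0.443, 0.553, -0.447, 0.547]
ft_force: [0.4, 0.3, -3.2]
grip_width: 0.699
t 8.18 q [0.488, 0.758, -1.009, 1.896, 0.785, 0.959, -0.685] tcp [512.6, 1.6, 207.2] toolx [-0.01, 0.001, -1.0] jaw [0.978, 0.209, -0.009] F [0.4, 0.3, -3.2] w 0.699
grasp pt [512.8, 1.6, 226.2]
rot [-30.   -3.7 -11.7] shift [  7.4 -41.1 -13.6] rows 4 per row [-7.49 -0.93 -2.92] [  1.8 -10.3  -3.4]
rot [-59.9  -6.8 -10.7] shift [  7.4 -48.1  -6.7] rows 6 per row [-9.98 -1.14 -1.78] [ 1.2 -8.  -1.1]
```

```bash
python3 -m crank '[[[-10,-1.1,-1.8,1,-8,0,0.3],[-10,-1.1,-1.8,1,-8,0,0.3],[-10,-1.1,-1.8,1,-8,0,0.3],[-10,-1.1,-1.8,1,-8,0,0.3],[-10,-1.1,-1.8,1,-8,0,0.3],[-10,-1.1,-1.8,1,-8,0,0.3],[0,0,0,0,0,0,0.3]]]'; python3 st.py; python3 to.py 520 -30 42 -90 29.4 1 
```

```text
time: 9.05
tcp_pos: [0.5165, -0.0422, 0.2137]
eef_rot: [0.182, 0.17, -0.685, 0.685]
ft_force: [-0.3, -0.3, -2.3]
grip_width: 0.698
t 9.05 q [-0.265, 0.942, -0.467, 1.843, 1.06, 1.592, -1.422] tcp [516.5, -42.2, 213.7] toolx [0.004, -0.877, -0.481] jaw [1.0, -0.004, 0.017] F [-0.3, -0.3, -2.3] w 0.698
grasp pt [516.5, -25.6, 222.8]
rot [0.6 1.  0.2] shift [   3.5   -4.3 -181. ] rows 4 per row [0.16 0.24 0.06] [  0.9  -1.1 -45.2]
```

```bash
python3 -m crank '[[[0.2,0.3,0,1,-1,-45,0.3],[0.2,0.3,0,1,-1,-45,0.3],[0.2,0.3,0,1,-1,-45,0.3],[0,0,0,0,0,-30,0.3],[0,0,0,0,0,0,0.3]]]'; python3 st.py; python3 to.py 520 -30 42 -90 29.4 1; python3 -c "
from h import *
snap('scene','s1.png',(180,120,190,140),4)"
```

```text
time: 9.68
tcp_pos: [0.5215, -0.0429, 0.0499]
eef_rot: [-0.194, -0.185, 0.684, -0.678]
ft_force: [-0.2, -0.5, -2.0]
grip_width: 0.697
t 9.68 q [-0.266, 1.211, -0.43, 1.792, 1.176, 1.462, -1.587] tcp [521.5, -42.9, 49.9] toolx [-0.005, -0.856, -0.516] jaw [1.0, -0.012, 0.009] F [-0.2, -0.5, -2.0] w 0.697
grasp pt [521.6, -26.6, 59.7]
rot [-1.7  0.5  0.7] shift [ -1.5  -3.7 -17.2] rows 1 per row [-1.69  0.54  0.66] [ -1.5  -3.7 -17.2]
```

View pics/s1.png

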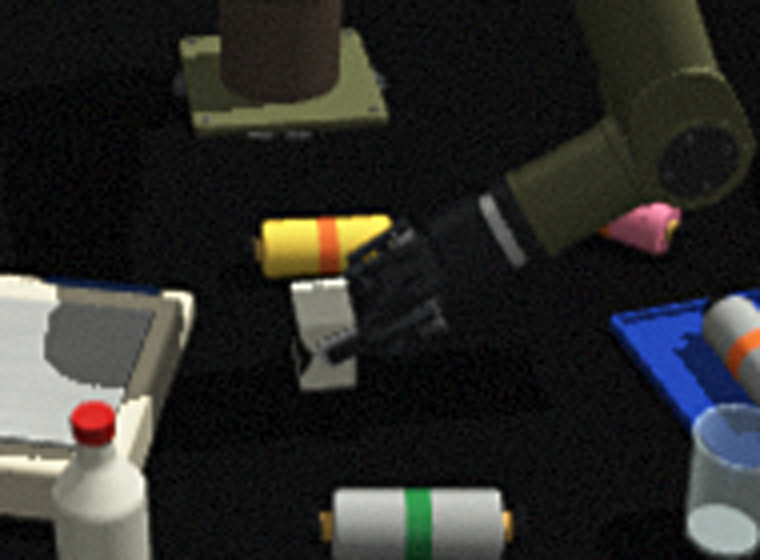

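The scene view shows the cradle standing on its side at crop (325,335), held just above the bench with the groove facing the balance. I'll lower it gently.

```bash
python3 -m crank '[[[-1.7,0.5,0.7,-1,-3,-12,0.3],[0,0,0,0,0,-3,0.3],[0,0,0,0,0,0,0.3]]]'; python3 st.py; python3 to.py 520 -30 41 -90 29.4 1
```

```text
time: 10.1
tcp_pos: [0.5227, -0.0455, 0.0389]
eef_rot: [0.182, 0.178, -0.683, 0.685]
ft_force: [-0.5, 0.4, -2.6]
grip_width: 0.692
t 10.1 q [-0.279, 1.242, -0.413, 1.781, 1.19, 1.471, -1.597] tcp [522.7, -45.5, 38.9] toolx [0.004, -0.87, -0.492] jaw [1.0, 0.001, 0.007] F [-0.5, 0.4, -2.6] w 0.692
grasp pt [522.6, -29.0, 48.3]
rot [-0.1  0.4 -0. ] shift [-2.7 -1.  -7.3] rows 1 per row [-0.08  0.41 -0.03] [-2.7 -1.  -7.3]
```

```bash
python3 -m crank '[[[0,0.4,0,0,0,-6,0.3],[0,0,0,0,0,0,0.3]]]'; python3 st.py;python3 -m crank '[[[0,0,0,0,0,-3,0.3],[0,0,0,0,0,0,0.3]]]'; python3 st.py
```

```text
time: 10.35
tcp_pos: [0.523, -0.0452, 0.033]
eef_rot: [0.18, 0.18, -0.683, 0.684]
ft_force: [-0.8, -0.1, -1.9]
grip_width: 0.7
t 10.35 q [-0.279, 1.253, -0.412, 1.773, 1.192, 1.47, -1.592] tcp [523.0, -45.2, 33.0] toolx [0.001, -0.87, -0.493] jaw [1.0, 0.001, 0.0] F [-0.8, -0.1, -1.9] w 0.7
grasp pt [522.9, -28.7, 42.4]
time: 10.6
tcp_pos: [0.5232, -0.045, 0.032]
eef_rot: [0.179, 0.179, -0.684, 0.685]
ft_force: [0.5, -0.9, -1.7]
grip_width: 0.694
t 10.6 q [-0.281, 1.256, -0.41, 1.771, 1.193, 1.472, -1.594] tcp [523.2, -45.0, 32.0] toolx [0.002, -0.872, -0.489] jaw [1.0, 0.001, 0.001] F [0.5, -0.9, -1.7] w 0.694
grasp pt [523.2, -28.5, 41.3]
```

```bash
python3 -m crank '[[[0,0,0,0,0,-2,0.3],[0,0,0,0,0,0,0.3]]]'; python3 st.py
```

```text
time: 10.85
tcp_pos: [0.5234, -0.045, 0.0321]
eef_rot: [0.178, 0.177, -0.684, 0.685]
ft_force: [-0.2, -0.8, -1.8]
grip_width: 0.694
t 10.85 q [-0.283, 1.258, -0.409, 1.769, 1.192, 1.474, -1.595] tcp [523.4, -45.0, 32.1] toolx [0.003, -0.874, -0.486] jaw [1.0, 0.002, 0.002] F [-0.2, -0.8, -1.8] w 0.694
grasp pt [523.3, -28.4, 41.3]
```

Contact: z no longer drops and the load has lightened. I'll release and back out along the tool axis.

```bash
python3 -m crank '[[[0,0,0,0,0,0,1],[0,0,0,0,0,0,1],[0,0,0,0,0,0,1],[0,0,0,0,10,6,1],[0,0,0,0,35,20,1],[0,0,0,0,45,30,1],[0,0,0,0,20,50,1],[0,0,0,0,0,0,1]]]'; python3 st.py; python3 to.py 523 -32 190 -90 115 1; python3 -c "
from h import *
snap('scene','s2.png',(180,120,190,140),4)
snap('wrist','w4.png')"
```

```text
time: 11.85
tcp_pos: [0.5222, 0.0697, 0.1423]
eef_rot: [0.178, 0.178, -0.684, 0.685]
ft_force: [-1.1, -0.3, -1.0]
grip_width: 0.999
t 11.85 q [-0.419, 1.107, -0.486, 1.644, 0.996, 1.66, -1.458] tcp [522.2, 69.7, 142.3] toolx [0.002, -0.874, -0.486] jaw [1.0, 0.002, 0.001] F [-1.1, -0.3, -1.0] w 0.999
grasp pt [522.2, 86.3, 151.5]
rot [85.9  0.1 -0.1] shift [  0.8 -93.7  30.5] rows 9 per row [ 9.54  0.01 -0.01] [  0.1 -10.4   3.4]
```

View pics/s2.png

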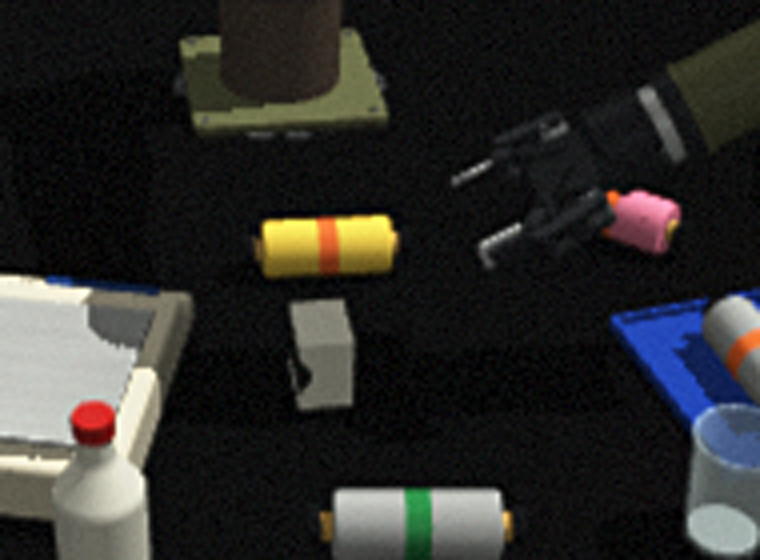

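View pics/w4.png

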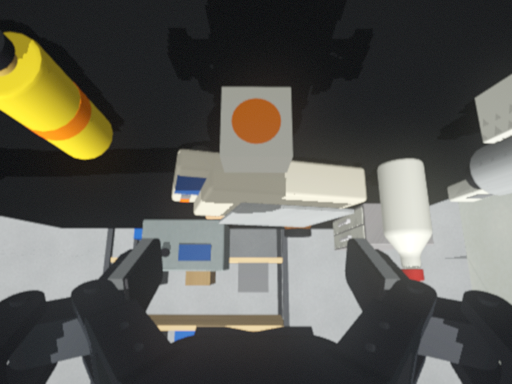

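The cradle stands on its side, spot to +y and groove towards the balance. In the wrist view its top edges are straight, with the spot at (256,120). Next I'll check the steeper regrasp tilt.

```bash
cat > sim2.py <<'E'
from plan_h import *
from rig import robot
for T in (25,30,35):
  q=robot.state()['joint_pos']; A=[.522,.086,.151,-90,29]
  seq=[('G2up',[.523,-.037,.19,-90,90+T,1]),('G2',[.523,-.037,.034,-90,90+T,1]),('lift',[.523,-.037,.2,-90,90,1]),('tilt2',[.56,-.275,.25,-90,T,1]),('P2',[.56,-.275,.102,-90,T,1]),('back',[.56,-.15,.22,-90,T,1])]
  for n,B in seq: q=path(n,q,A,B); A=B
E
python3 sim2.py
python3 - <<'E'
from h import *
c=robot.get_calibration('scene')
# scene check: predicted corners of standing cradle centre (523,-34)
sc=lambda x,y:((x+.5)/4-.5+180,(y+.5)/4-.5+120)
for p in [(290,303),(345,300),(355,345),(300,350)]: print(back(c,sc(*p),.064).round(4))
E
```

```text
G2up maxerr 0.0 [0.86, 1.02, -1.23, 1.85, 0.69, 0.86, -0.57] err 0.0 0.0
G2 maxerr 0.0 [0.77, 1.22, -1.01, 1.9, 0.94, 0.63, -0.65] err 0.0 0.0
lift maxerr 0.0 [0.54, 0.8, -0.98, 1.9, 0.85, 0.93, -0.86] err 0.0 0.0
tilt2 maxerr 0.0 [0.15, 0.91, -0.44, 1.88, 1.43, 1.53, -1.22] err 0.0 0.0
P2 maxerr 0.0 [0.13, 1.18, -0.39, 1.85, 1.54, 1.5, -1.44] err 0.0 0.0
back maxerr 0.0 [-0.03, 0.99, -0.5, 1.83, 1.28, 1.63, -1.33] err 0.0 0.0
G2up maxerr 0.0 [0.91, 1.08, -1.28, 1.83, 0.66, 0.87, -0.52] err 0.0 0.0
G2 maxerr 0.0 [0.84, 1.28, -1.07, 1.87, 0.88, 0.66, -0.56] err 0.0 0.0
lift maxerr 0.0 [0.54, 0.81, -0.99, 1.9, 0.85, 0.93, -0.87] err 0.0 0.0
tilt2 maxerr 0.0 [0.2, 0.88, -0.49, 1.87, 1.41, 1.47, -1.16] err 0.0 0.0
P2 maxerr 0.0 [0.18, 1.14, -0.44, 1.86, 1.53, 1.45, -1.4] err 0.0 0.0
back maxerr 0.0 [0.01, 0.95, -0.54, 1.84, 1.27, 1.58, -1.3] err 0.0 0.0
G2up maxerr 0.0 [0.95, 1.14, -1.33, 1.82, 0.63, 0.89, -0.47] err 0.0 0.0
G2 maxerr 0.0 [0.89, 1.34, -1.13, 1.84, 0.84, 0.7, -0.47] err 0.0 0.0
lift maxerr 0.0 [0.55, 0.81, -1.0, 1.9, 0.86, 0.93, -0.87] err 0.0 0.0
tilt2 maxerr 0.0 [0.26, 0.85, -0.53, 1.86, 1.38, 1.42, -1.11] err 0.0 0.0
P2 maxerr 0.0 [0.23, 1.1, -0.48, 1.87, 1.53, 1.39, -1.35] err 0.0 0.0
back maxerr 0.0 [0.06, 0.92, -0.58, 1.84, 1.26, 1.53, -1.26] err 0.0 0.0
[ 0.4959 -0.0575  0.064 ]
[ 0.4971 -0.0117  0.064 ]
[ 0.5583 -0.0136  0.064 ]
[ 0.5595 -0.058   0.064 ]
```

```bash
python3 -m crank '[[[10,0,0,0,-5,20,1],[10,0,0,0,-10,15,1],[10,0,0,0,-12,10,1],[10,0,0,0,-12,0,1],[10,0,0,0,-12,0,1],[10,0,0,0,-12,0,1],[10,0,0,0,-12,0,1],[10,0,0,0,-12,0,1]]]'; python3 st.py; python3 to.py 524 -37 120 -90 120 1
```

```text
time: 12.95
tcp_pos: [0.5161, -0.0249, 0.176]
eef_rot: [0.577, 0.586, -0.399, 0.405]
ft_force: [0.9, 0.3, 0.2]
grip_width: 1.006
t 12.95 q [0.797, 0.944, -1.153, 1.88, 0.667, 0.827, -0.573] tcp [516.1, -24.9, 176.0] toolx [-0.006, 0.354, -0.935] jaw [1.0, 0.016, -0.0] F [0.9, 0.3, 0.2] w 1.006
grasp pt [516.2, -31.7, 193.7]
rot [ 9.3  0.1 -0.9] shift [  7.9  -2.6 -72.4] rows 2 per row [ 4.63  0.03 -0.45] [  4.   -1.3 -36.2]
```

```bash
python3 -m crank '[[[4.6,0,-0.4,4,-1,-36,1],[4.6,0,-0.4,4,-1,-36,1],[0,0,0,0,0,0,1]]]'; python3 st.py; python3 to.py 524 -37 34 -90 120 1; python3 - <<'E'
from h import *; import pickle
c=snap('wrist','w5.png'); pickle.dump(c,open('cw5.pkl','wb'))
print(proj(c,[[.524+a*.03,-.035+b*.022,.064] for a,b in((1,1),(1,-1),(-1,-1),(-1,1),(0,0))]).round(1).tolist())
E
```

```text
time: 13.32
tcp_pos: [0.5208, -0.0365, 0.0956]
eef_rot: [0.617, 0.61, -0.358, 0.345]
ft_force: [-0.6, 0.7, 0.3]
grip_width: 1.001
t 13.32 q [0.875, 1.155, -1.132, 1.863, 0.705, 0.737, -0.481] tcp [520.8, -36.5, 95.6] toolx [-0.001, 0.505, -0.863] jaw [1.0, -0.017, -0.011] F [-0.6, 0.7, 0.3] w 1.001
grasp pt [520.8, -46.1, 112.0]
rot [-0.3 -0.6  1. ] shift [  3.2   9.  -78.1] rows 2 per row [-0.16 -0.32  0.5 ] [  1.6   4.5 -39. ]
[[307.0, 209.8], [311.7, 283.4], [209.6, 285.3], [210.9, 211.7], [259.7, 246.4]]
```

View pics/w5.png

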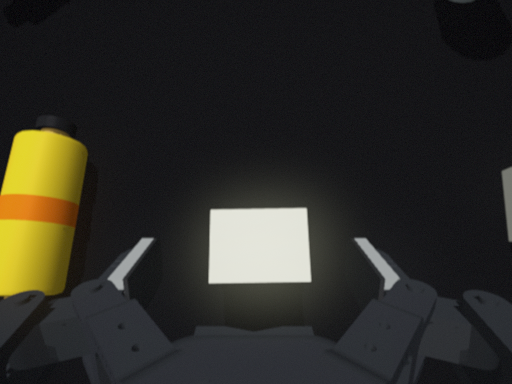

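The standing cradle's top face is at (209,208)–(311,283), within 2 px of the prediction. I'll descend and grip.

```bash
python3 -m crank '[[[-0.2,-0.3,0.5,2,4,-35,1],[-0.2,-0.3,0.5,1,4,-30,1],[0,0,0,0,0,-12,1],[0,0,0,0,0,0,1]]]'; python3 st.py; python3 to.py 524 -38 34 -90 120 1
```

```text
time: 13.88
tcp_pos: [0.5292, -0.0219, 0.0298]
eef_rot: [0.611, 0.612, -0.348, 0.362]
ft_force: [0.8, -0.5, 1.6]
grip_width: 1.005
t 13.88 q [0.808, 1.233, -1.036, 1.872, 0.821, 0.621, -0.504] tcp [529.2, -21.9, 29.8] toolx [0.01, 0.496, -0.868] jaw [1.0, 0.011, 0.018] F [0.8, -0.5, 1.6] w 1.005
grasp pt [529.0, -31.3, 46.3]
rot [ 0.3  1.  -0.6] shift [ -5.2  -6.6 -12.2] rows 1 per row [ 0.26  1.01 -0.62] [ -5.2  -6.6 -12.2]
```

```bash
python3 -m crank '[[[0.2,1,-0.6,-5,-6,-11,1],[0,0,0,0,0,0,1]]]'; python3 st.py; python3 to.py 524 -38 34 -90 120 1
```

```text
time: 14.12
tcp_pos: [0.5253, -0.0284, 0.0206]
eef_rot: [0.612, 0.611, -0.354, 0.355]
ft_force: [0.9, 0.3, -0.6]
grip_width: 0.999
t 14.12 q [0.817, 1.248, -1.027, 1.867, 0.821, 0.625, -0.5] tcp [525.3, -28.4, 20.6] toolx [0.002, 0.498, -0.867] jaw [1.0, -0.0, 0.002] F [0.9, 0.3, -0.6] w 0.999
grasp pt [525.2, -37.8, 37.1]
rot [0.1 0.1 0. ] shift [-1.3 -0.1 -3.1] rows 1 per row [0.12 0.14 0.01] [-1.3 -0.1 -3.1]
```

```bash
python3 -m crank '[[[0,0,0,-1,0,-2,1],[0,0,0,0,0,0,0.5],[0,0,0,0,0,0,0.3],[0,0,0,0,0,0,0.3],[0,0,0,0,0,0,0.3]]]' 50; python3 st.py; python3 -m crank '[[[0,0,0,0,0,20,0.3],[0,0,0,0,0,45,0.3],[0,0,0,0,0,50,0.3],[0,0,0,0,0,50,0.3]]]'; python3 st.py;  python3 to.py 560 -260 225 -90 29.9 1
```

```text
time: 14.75
tcp_pos: [0.5248, -0.0287, 0.0197]
eef_rot: [0.613, 0.611, -0.353, 0.355]
ft_force: [0.8, -0.1, 0.2]
grip_width: 0.697
t 14.75 q [0.818, 1.249, -1.025, 1.869, 0.824, 0.621, -0.502] tcp [524.8, -28.7, 19.7] toolx [0.004, 0.498, -0.867] jaw [1.0, -0.001, 0.004] F [0.8, -0.1, 0.2] w 0.697
grasp pt [524.7, -38.2, 36.1]
time: 15.25
tcp_pos: [0.5207, -0.0292, 0.1875]
eef_rot: [0.611, 0.613, -0.356, 0.353]
ft_force: [0.8, -1.1, -2.7]
grip_width: 0.697
t 15.25 q [0.902, 1.036, -1.249, 1.827, 0.583, 0.871, -0.462] tcp [520.7, -29.2, 187.5] toolx [-0.005, 0.497, -0.868] jaw [1.0, 0.001, -0.005] F [0.8, -1.1, -2.7] w 0.697
grasp pt [520.8, -38.6, 203.9]
rot [-89.9  -0.3   0.2] shift [  39.3 -247.3   28.1] rows 9 per row [-9.99 -0.03  0.02] [  4.4 -27.5   3.1]
```

```bash
python3 -m crank '[[[-10,0,0,4,-27,6,0.3],[-10,0,0,4,-27,6,0.3],[-10,0,0,4,-27,6,0.3],[-10,0,0,4,-27,6,0.3],[-10,0,0,4,-27,6,0.3],[-10,0,0,4,-27,6,0.3],[-10,0,0,4,-27,0,0.3],[-10,0,0,4,-27,0,0.3]]]'; python3 st.py;  python3 to.py 560 -271 125 -90 29.9 1
```

```text
time: 16.25
tcp_pos: [0.5547, -0.2426, 0.2397]
eef_rot: [0.235, 0.227, -0.663, 0.674]
ft_force: [-0.5, -0.8, -3.3]
grip_width: 0.694
t 16.25 q [0.209, 0.819, -0.562, 1.888, 1.314, 1.406, -1.139] tcp [554.7, -242.6, 239.7] toolx [0.019, -0.786, -0.617] jaw [1.0, 0.012, 0.015] F [-0.5, -0.8, -3.3] w 0.694
grasp pt [554.4, -227.7, 251.4]
rot [-8.2  0.8 -0.7] shift [   5.3  -44.9 -124.1] rows 3 per row [-2.74  0.27 -0.25] [  1.8 -15.  -41.4]
```

```bash
python3 -m crank '[[[-2.7,0.3,-0.3,2,-15,-40,0.3],[-2.7,0.3,-0.3,2,-15,-40,0.3],[-2.7,0.3,-0.3,2,-15,-40,0.3],[0,0,0,0,0,0,0.3]]]'; python3 st.py;  python3 to.py 560 -271 102 -90 29.9 1; python3 -c "
from h import *
snap('scene','s3.png',(100,120,190,140),4)
snap('top','t3.png',(220,130,130,100),6)"
```

```text
time: 16.75
tcp_pos: [0.5619, -0.2802, 0.1142]
eef_rot: [0.186, 0.188, -0.681, 0.683]
ft_force: [-0.0, 0.7, -1.7]
grip_width: 0.699
t 16.75 q [0.162, 1.093, -0.439, 1.871, 1.498, 1.435, -1.367] tcp [561.9, -280.2, 114.2] toolx [0.003, -0.86, -0.51] jaw [1.0, 0.004, -0.001] F [-0.0, 0.7, -1.7] w 0.699
grasp pt [561.8, -263.8, 123.9]
rot [-0.8 -0.  -0.2] shift [ -1.9  -7.3 -21.7] rows 1 per row [-0.78 -0.04 -0.22] [ -1.9  -7.3 -21.7]
```

View pics/s3.png

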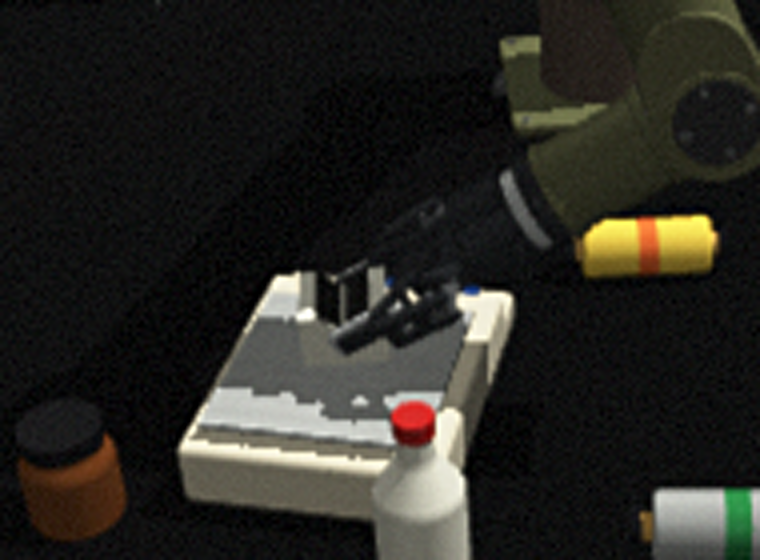

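View pics/t3.png

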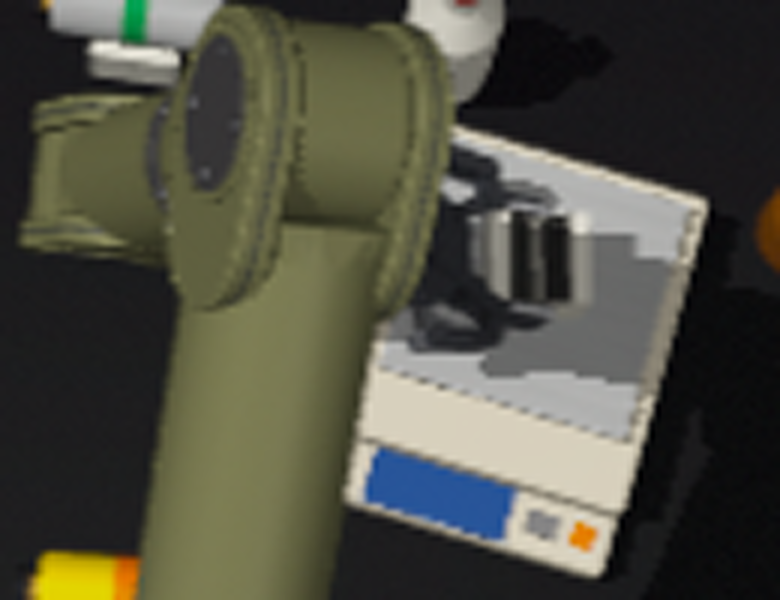

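The groove is up and the cradle level over the pan, about 22 mm above it. I'll lower it in small steps.

```bash
python3 -m crank '[[[-0.8,0,-0.2,-2,-7,-8,0.3],[0,0,0,0,0,-7,0.3],[0,0,0,0,0,0,0.3]]]'; python3 st.py;  python3 to.py 560 -271 101 -90 29.9 1
```

```text
time: 17.23
tcp_pos: [0.5644, -0.2862, 0.1081]
eef_rot: [0.188, 0.177, -0.681, 0.685]
ft_force: [-0.1, 0.8, -1.3]
grip_width: 0.694
t 17.23 q [0.162, 1.109, -0.428, 1.867, 1.519, 1.437, -1.394] tcp [564.4, -286.2, 108.1] toolx [0.009, -0.867, -0.498] jaw [1.0, 0.002, 0.016] F [-0.1, 0.8, -1.3] w 0.694
grasp pt [564.2, -269.7, 117.6]
rot [ 0.   0.9 -0.1] shift [ -4.4  -1.3 -16.6] rows 1 per row [ 0.01  0.93 -0.09] [ -4.4  -1.3 -16.6]
```

```bash
python3 -c "
from h import *
snap('scene','s4.png',(150,160,100,75),8)
snap('wrist','w6.png')"; python3 st.py
```

```text
t 17.32 q [0.162, 1.109, -0.427, 1.867, 1.519, 1.438, -1.394] tcp [564.4, -286.4, 108.4] toolx [0.009, -0.867, -0.498] jaw [1.0, 0.001, 0.016] F [-0.3, 0.5, -3.1] w 0.695
grasp pt [564.2, -269.9, 117.8]
```

View pics/s4.png

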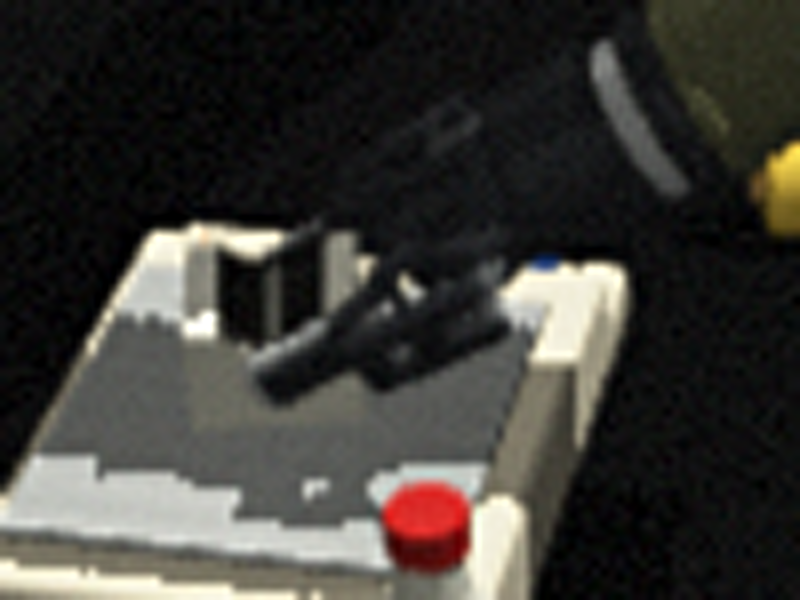

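View pics/w6.png

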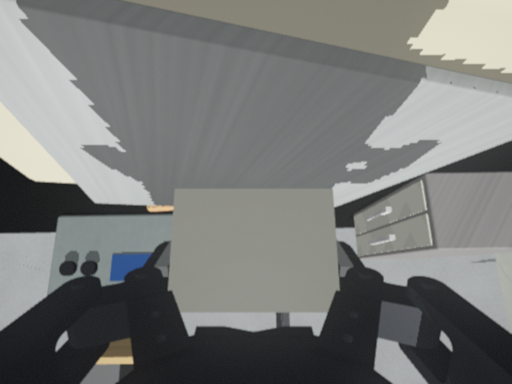

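The cradle is still clear of the pan (shadow gap visible, Fz about −3 N, same as carried), so the step just fell short. Continuing down.

```bash
python3 -m crank '[[[0,0.9,-0.1,-4,-1,-8,0.3],[0,0,0,0,0,0,0.3]]]'; python3 st.py;  python3 to.py 560 -271 101 -90 29.9 1
```

```text
time: 17.58
tcp_pos: [0.5602, -0.2874, 0.1002]
eef_rot: [-0.182, -0.182, 0.683, -0.683]
ft_force: [0.9, 0.2, -1.4]
grip_width: 0.693
t 17.57 q [0.163, 1.123, -0.424, 1.866, 1.517, 1.437, -1.391] tcp [560.2, -287.4, 100.2] toolx [-0.001, -0.867, -0.498] jaw [1.0, -0.001, -0.0] F [0.9, 0.2, -1.4] w 0.693
grasp pt [560.2, -270.9, 109.6]
rot [ 0. -0.  0.] shift [-0.2 -0.1 -8.6] rows 1 per row [ 0.03 -0.01  0.03] [-0.2 -0.1 -8.6]
```

```bash
python3 -m crank '[[[0,0,0,0,0,-6,0.3],[0,0,0,0,0,0,0.3]]]'; python3 st.py; python3 -m crank '[[[0,0,0,0,0,-2,0.3],[0,0,0,0,0,0,0.3]]]'; python3 st.py
```

```text
time: 17.82
tcp_pos: [0.5601, -0.2873, 0.0935]
eef_rot: [-0.182, -0.182, 0.683, -0.683]
ft_force: [-0.4, 0.4, -2.9]
grip_width: 0.7
t 17.82 q [0.162, 1.135, -0.422, 1.863, 1.523, 1.436, -1.399] tcp [560.1, -287.3, 93.5] toolx [-0.001, -0.867, -0.498] jaw [1.0, -0.0, -0.0] F [-0.4, 0.4, -2.9] w 0.7
grasp pt [560.1, -270.8, 103.0]
time: 18.08
tcp_pos: [0.5603, -0.2874, 0.092]
eef_rot: [-0.182, -0.182, 0.683, -0.683]
ft_force: [-0.8, 0.8, 0.0]
grip_width: 0.696
t 18.07 q [0.161, 1.139, -0.422, 1.862, 1.525, 1.437, -1.402] tcp [560.3, -287.4, 92.0] toolx [-0.0, -0.868, -0.497] jaw [1.0, -0.0, 0.0] F [-0.8, 0.8, 0.0] w 0.696
grasp pt [560.3, -270.9, 101.4]
```

```bash
python3 -m crank '[[[0,0,0,0,0,-1,0.3],[0,0,0,0,0,0,0.3]]]'; python3 st.py
```

```text
time: 18.32
tcp_pos: [0.5604, -0.2873, 0.0917]
eef_rot: [-0.182, -0.181, 0.683, -0.683]
ft_force: [-1.2, 1.0, -0.3]
grip_width: 0.695
t 18.32 q [0.16, 1.14, -0.421, 1.862, 1.525, 1.438, -1.403] tcp [560.4, -287.3, 91.7] toolx [-0.0, -0.868, -0.496] jaw [1.0, -0.0, 0.001] F [-1.2, 1.0, -0.3] w 0.695
grasp pt [560.4, -270.8, 101.1]
```

The pan now bears the cradle's weight (Fz about 0). Releasing and backing out.

```bash
python3 -m crank '[[[0,0,0,0,0,0,0.8],[0,0,0,0,0,0,1],[0,0,0,0,0,0,1],[0,0,0,0,9,5,1],[0,0,0,0,35,20,1],[0,0,0,0,45,30,1],[0,0,0,0,40,40,1],[0,0,0,0,0,0,1]]]'; python3 st.py; python3 -c "
from h import *
snap('top','t4.png',(230,130,125,100),6)
snap('scene','s5.png',(130,160,120,90),6)"
```

```text
time: 19.32
tcp_pos: [0.5598, -0.1533, 0.1908]
eef_rot: [0.182, 0.181, -0.683, 0.683]
ft_force: [0.1, -0.4, 0.7]
grip_width: 1.0
t 19.32 q [-0.023, 0.987, -0.521, 1.833, 1.265, 1.575, -1.335] tcp [559.8, -153.3, 190.8] toolx [0.0, -0.868, -0.496] jaw [1.0, -0.0, 0.001] F [0.1, -0.4, 0.7] w 1.0
grasp pt [559.8, -136.8, 200.2]
```

View pics/t4.png

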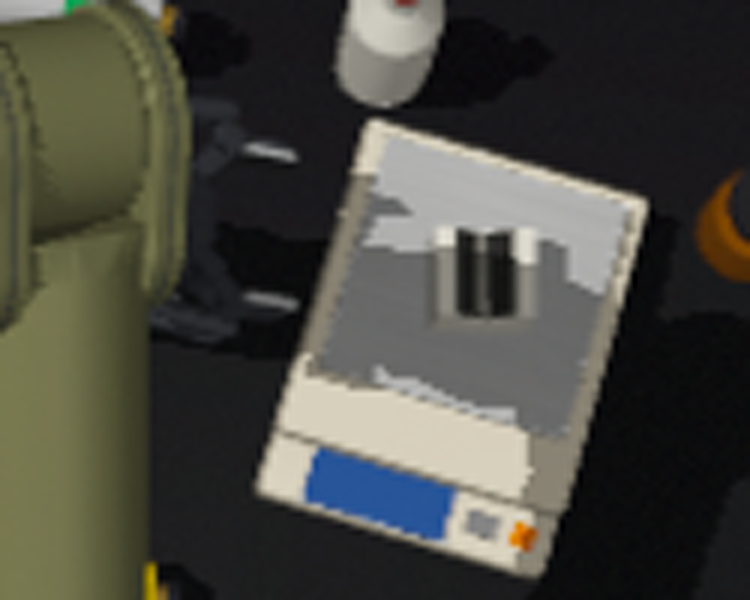

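View pics/s5.png

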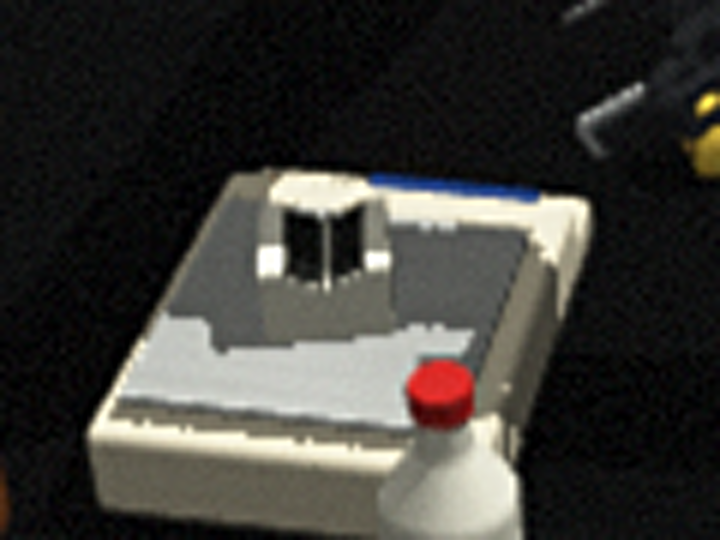

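The cradle is upright near the pan's middle, with the groove along world x (top crop groove mouth (457–516, 230–317)). I'll measure it along with the cylinder for the next grasp.

```bash
python3 - <<'E'
from h import *
c=robot.get_calibration('top')
b=lambda x,y:((x+.5)/6-.5+230,(y+.5)/6-.5+130)
P=np.array([back(c,b(*p),.1185) for p in [(457,230),(516,230),(516,317),(457,317)]]); print(P.round(4),P.mean(0))
P=np.array([back(c,b(*p),.075) for p in [(382,132),(632,208),(560,436),(310,365)]]); print('pan',P.round(4).tolist(),P.mean(0))
E
python3 to.py 571 321 150 -83.2 90 1; python3 to.py 571 321 150 -83.2 90 -1
cat > sim3.py <<'E'
from plan_h import *
from rig import robot
for s,f in ((1,0),(1,1)):
  q=robot.state()['joint_pos']; A=[.56,-.137,.2,-90,30]
  seq=[('up',[.54,-.1,.25,-90,92,s]),('C',[.571,.321,.15,7-180*0,90,s]),('Cd',[.571,.321,.04,7,90,s]),('C2',[.571,.321,.25,7,90,s]),('pan',[.56,-.275,.25,0,90,s]),('pd',[.56,-.275,.145,0,90,s])]
  if f: seq=[(n,[*B[:3],B[3] if B[3]==-90 else B[3]-180,*B[4:]]) for n,B in seq]
  for n,B in seq: q=path(n,q,A,B); A=B
E
python3 sim3.py
```

```text
[[ 0.5873 -0.2569  0.1185]
 [ 0.5879 -0.2955  0.1185]
 [ 0.5291 -0.2944  0.1185]
 [ 0.5285 -0.2561  0.1185]] [ 0.55819898 -0.27570467  0.1185    ]
pan [[0.6687, -0.2128, 0.075], [0.6176, -0.3815, 0.075], [0.4596, -0.3291, 0.075], [0.505, -0.1638, 0.075]] [ 0.56273454 -0.27178328  0.075     ]
rot [60.5  3.3  6.3] shift [ 13.2 478.9 -58.2] rows 9 per row [6.72 0.36 0.7 ] [ 1.5 53.2 -6.5]
rot [   4.7  -87.7 -150.2] shift [ 13.2 478.9 -58.2] rows 17 per row [ 0.28 -5.16 -8.83] [ 0.8 28.2 -3.4]
up maxerr 0.0 [0.71, 0.79, -1.08, 1.77, 0.76, 1.06, -0.64] err 0.0 0.0
C maxerr 0.0 [-0.04, 1.13, -1.22, 1.53, 1.09, 1.27, 0.27] err 0.0 0.0
Cd maxerr 0.0 [-0.07, 1.27, -1.13, 1.56, 1.23, 1.16, 0.2] err 0.0 0.0
C2 maxerr 0.0 [-0.03, 1.01, -1.29, 1.44, 0.97, 1.4, 0.35] err 0.0 0.0
pan maxerr 0.0 [0.99, 1.03, -1.39, 1.54, 1.02, 1.43, 1.11] err 0.0 0.0
pd maxerr 0.0 [0.97, 1.16, -1.31, 1.63, 1.16, 1.3, 1.02] err 0.0 0.0
up maxerr 0.0 [0.71, 0.79, -1.08, 1.77, 0.76, 1.06, -0.64] err 0.0 0.0
C maxerr 0.0 [-0.31, 0.89, -0.54, 1.54, 0.55, 0.86, -2.49] err 0.0 0.0
Cd maxerr 0.0 [-0.35, 1.04, -0.45, 1.58, 0.65, 0.68, -2.57] err 0.0 0.0
C2 maxerr 0.0 [-0.28, 0.78, -0.59, 1.45, 0.47, 1.05, -2.42] err 0.0 0.0
pan maxerr 0.0 [0.72, 0.74, -0.62, 1.56, 0.49, 1.0, -1.62] err 0.0 0.0
pd maxerr 0.0 [0.68, 0.87, -0.55, 1.65, 0.59, 0.8, -1.71] err 0.0 0.0
```

```bash
python3 to.py 571 321 190 7 90 1 13
```

```text
rot [45.2 50.5 87.1] shift [ 13.2 478.9 -18.2] rows 13 per row [3.48 3.88 6.7 ] [ 1.  36.8 -1.4]
```

```bash
python3 -m crank '[[[3.5,3.9,6.7,1,37,5,1],[3.5,3.9,6.7,1,37,5,1],[3.5,3.9,6.7,1,37,5,1],[3.5,3.9,6.7,1,37,5,1],[3.5,3.9,6.7,1,37,5,1],[3.5,3.9,6.7,1,37,5,1],[3.5,3.9,6.7,1,37,0,1]]]'; python3 st.py; python3 to.py 571 321 190 7 90 1
```

```text
time: 20.3
tcp_pos: [0.5598, 0.0915, 0.2127]
eef_rot: [0.054, 0.529, -0.331, 0.779]
ft_force: [0.5, 0.4, -1.0]
grip_width: 0.994
t 20.3 q [-0.029, 0.83, -0.928, 1.855, 1.166, 1.36, -0.509] tcp [559.8, 91.5, 212.7] toolx [0.221, -0.458, -0.861] jaw [0.573, 0.775, -0.266] F [0.5, 0.4, -1.0] w 0.994
grasp pt [555.6, 100.2, 229.1]
rot [21.8 22.3 38.8] shift [ 11.2 229.5 -41.7] rows 5 per row [4.36 4.46 7.76] [ 2.2 45.9 -8.3]
```

```bash
python3 -m crank '[[[4.4,4.4,7.8,2,46,-6,1],[4.4,4.4,7.8,2,46,-6,1],[4.4,4.4,7.8,2,46,-6,1],[4.4,4.4,7.8,2,46,-6,1],[4.4,4.4,7.8,2,45,-6,1],[0,0,0,0,0,0,1]]]'; python3 st.py; python3 to.py 571 321 100 7 90 1; python3 - <<'E'
from h import *; import pickle
c=snap('wrist','w7.png'); pickle.dump(c,open('cw7.pkl','wb'))
E
```

```text
time: 21.05
tcp_pos: [0.5707, 0.3134, 0.1726]
eef_rot: [-0.048, 0.711, 0.048, 0.7]
ft_force: [-1.4, -0.6, 0.4]
grip_width: 1.0
t 21.05 q [-0.031, 1.068, -1.223, 1.496, 1.007, 1.309, 0.349] tcp [570.7, 313.4, 172.6] toolx [-0.015, 0.0, -1.0] jaw [-0.135, 0.991, 0.002] F [-1.4, -0.6, 0.4] w 1.0
grasp pt [571.0, 313.4, 191.6]
rot [-0.  -0.9 -0.8] shift [  0.3   7.6 -91.6] rows 2 per row [-0.01 -0.43 -0.39] [  0.1   3.8 -45.8]
```

View pics/w7.png

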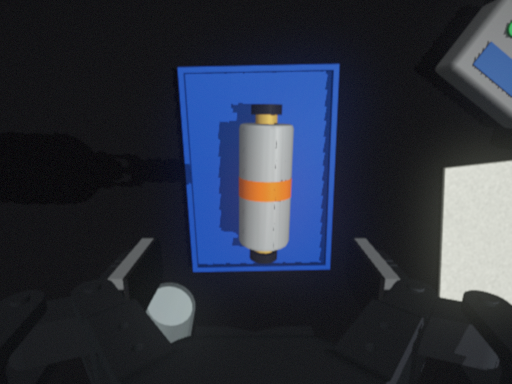

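The orange-band cylinder lies under the gripper: caps at (266,108) and (264,257), band at (265,190) spanning columns 239–291.

```bash
python3 - <<'E'
from h import *; import pickle
c=pickle.load(open('cw7.pkl','rb'))
print(c['xyz'])
# body corners + caps fit: optimize x,y,yaw so that projected axis points match
a=back(c,(266,104),.030); b=back(c,(264,262),.030); print('cap outer ends',a,b,(a+b)/2,np.degrees(np.arctan2(*(a-b)[1::-1])),np.linalg.norm(a-b))
L=back(c,(239,190),.035);Rr=back(c,(291,190),.035); print('band sides',L,Rr,(L+Rr)/2, 'band top',back(c,(265,190),.055))
E
python3 to.py 571 320 60 7 90 1
```

```text
[0.50689403 0.30451935 0.31610615]
cap outer ends [0.49776403 0.31515781 0.03      ] [0.65198393 0.33568808 0.03      ] [0.57487398 0.32542294 0.03      ] -172.41717765720227 0.1555804271364595
band sides [0.57874401 0.30102705 0.035     ] [0.57213296 0.34973212 0.035     ] [0.57543849 0.32537959 0.035     ] band top [0.57056223 0.32389164 0.055     ]
rot [ 0.1 -0.8 -0.8] shift [   0.5    8.  -131.8] rows 3 per row [ 0.05 -0.27 -0.25] [  0.2   2.7 -43.9]
```

```bash
python3 to.py 572 324.5 37 7.3 90 1; python3 -m crank '[[[0,-0.3,-0.2,0,4,-45,1],[0,-0.3,-0.2,1,4,-45,1],[0,-0.3,-0.2,0,3,-40,1],[0,0,0,0,0,0,1]]]'; python3 st.py; python3 to.py 572 324.5 37 7.3 90 1
```

```text
rot [ 0.1 -0.8 -0.5] shift [   1.5   12.5 -154.8] rows 3 per row [ 0.05 -0.27 -0.15] [  0.5   4.2 -51.6]
time: 21.6
tcp_pos: [0.5717, 0.3137, 0.0379]
eef_rot: [-0.046, 0.705, 0.036, 0.707]
ft_force: [0.1, -0.5, 0.2]
grip_width: 0.997
t 21.6 q [-0.072, 1.222, -1.104, 1.569, 1.189, 1.149, 0.215] tcp [571.7, 313.7, 37.9] toolx [0.004, -0.015, -1.0] jaw [-0.116, 0.993, -0.015] F [0.1, -0.5, 0.2] w 0.997
grasp pt [571.6, 314.0, 56.9]
rot [0.8 0.2 0.6] shift [  0.3  10.8 -19.9] rows 1 per row [0.84 0.24 0.63] [  0.3  10.8 -19.9]
```

```bash
python3 -m crank '[[[0.8,0.2,0.6,0,11,-10,1],[0,0,0,0,0,0,1]]]'; python3 st.py; python3 to.py 572 324.5 37 7.3 90 1
```

```text
time: 21.85
tcp_pos: [0.5729, 0.3252, 0.0303]
eef_rot: [-0.044, 0.704, 0.045, 0.707]
ft_force: [-1.0, -0.0, -0.2]
grip_width: 0.999
t 21.85 q [-0.081, 1.239, -1.107, 1.555, 1.199, 1.138, 0.221] tcp [572.9, 325.2, 30.3] toolx [0.003, 0.001, -1.0] jaw [-0.126, 0.992, 0.001] F [-1.0, -0.0, -0.2] w 0.999
grasp pt [572.9, 325.1, 49.3]
rot [-0.1  0.2  0.1] shift [ -0.9  -0.7 -12.3] rows 1 per row [-0.08  0.19  0.08] [ -0.9  -0.7 -12.3]
```

```bash
python3 -m crank '[[[0,0.2,0,-1,-1,-11,1],[0,0,0,0,0,0,1],[0,0,0,0,0,0,0.6],[0,0,0,0,0,0,0.4],[0,0,0,0,0,0,0.3],[0,0,0,0,0,0,0.3]]]' 70; python3 st.py; python3 -m crank '[[[0,0,0,0,0,20,0.3],[0,0,0,0,0,40,0.3],[0,0,0,0,0,50,0.3],[0,0,0,0,0,50,0.3],[0,0,0,0,0,40,0.3],[0,0,0,0,0,0,0.3]]]'; python3 st.py; python3 - <<'E'
from h import *; import pickle
c=snap('wrist','w8.png'); pickle.dump(c,open('cw8.pkl','wb'))
E
```

```text
time: 22.6
tcp_pos: [0.5734, 0.3252, 0.0221]
eef_rot: [-0.043, 0.704, 0.046, 0.707]
ft_force: [-0.1, -0.3, -0.5]
grip_width: 0.558
t 22.6 q [-0.081, 1.249, -1.101, 1.556, 1.21, 1.127, 0.217] tcp [573.4, 325.2, 22.1] toolx [0.004, 0.004, -1.0] jaw [-0.125, 0.992, 0.004] F [-0.1, -0.3, -0.5] w 0.558
grasp pt [573.3, 325.1, 41.1]
time: 23.35
tcp_pos: [0.57, 0.3219, 0.2281]
eef_rot: [-0.046, 0.706, 0.045, 0.705]
ft_force: [0.0, 0.5, -6.0]
grip_width: 0.558
t 23.35 q [-0.044, 1.001, -1.248, 1.443, 0.951, 1.375, 0.37] tcp [570.0, 321.9, 228.1] toolx [-0.001, -0.002, -1.0] jaw [-0.127, 0.992, -0.001] F [0.0, 0.5, -6.0] w 0.558
grasp pt [570.0, 321.9, 247.1]
```

View pics/w8.png

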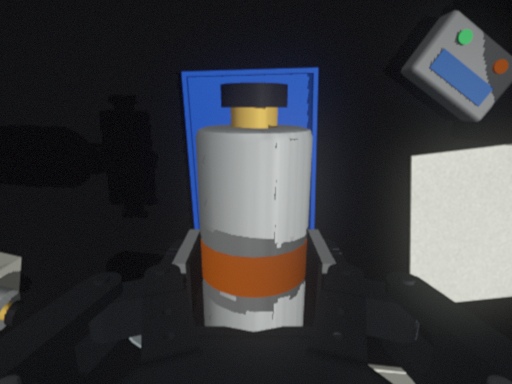

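The cylinder is held level, with the band between the pads at rows 250–290. I'll estimate where it sits in the grip by projecting a model onto this picture.

```bash
python3 - <<'E'
from h import *; import pickle
c=pickle.load(open('cw8.pkl','rb')); s=robot.state(); M=R.from_quat(s['eef_rot']).as_matrix(); t=s['tcp_pos']
ax=np.array([np.cos(np.radians(7.3)),np.sin(np.radians(7.3)),0]); n=np.array([-ax[1],ax[0],0])
for up in (0,.004,.008,.012):
  for sh in (-.003,0,.003):
    C=t+np.array([0,0,up])+sh*ax
    out=[]
    # far/near body end silhouettes: near-robot end
    for X in (-.058,.0):
        th=np.linspace(0,2*np.pi,73); P=C+X*ax+.025*(np.cos(th)[:,None]*n+np.sin(th)[:,None]*[0,0,1]); p=proj(c,P); out+= [p[:,0].min(),p[:,0].max(),p[:,1].min()]
    P=C-.075*ax+.014*(np.cos(th)[:,None]*n+np.sin(th)[:,None]*[0,0,1]); p=proj(c,P); out+=[p[:,0].min(),p[:,0].max(),p[:,1].min(),p[:,1].max()]
    print(up,sh,np.round(out,1))
E
python3 - <<'E'
import cv2
im=cv2.imread('pics/raw_w8.png'); cv2.imwrite('pics/w8z.png',cv2.resize(im[70:330,150:360],None,fx=2.3,fy=2.3,interpolation=cv2.INTER_CUBIC))
E
```

```text
0 -0.003 [195.2 305.3 117.5 201.  300.2 218.7 218.7 281.7  76.9  82.5]
0 0 [195.5 305.  123.2 201.3 299.9 223.5 218.9 281.6  84.7  88.9]
0 0.003 [195.9 304.7 128.8 201.5 299.7 228.3 219.1 281.4  92.5  95.3]
0.004 -0.003 [193.5 306.8 117.7 199.6 301.4 221.2 217.7 282.5  75.8  81.8]
0.004 0 [193.8 306.5 123.5 199.9 301.1 226.  217.9 282.4  84.   88.4]
0.004 0.003 [194.2 306.2 129.3 200.2 300.9 230.9 218.1 282.2  92.   95. ]
0.008 -0.003 [191.7 308.4 117.9 198.2 302.6 223.7 216.6 283.4  74.8  81.1]
0.008 0 [192.1 308.  123.9 198.5 302.4 228.7 216.8 283.2  83.2  87.9]
0.008 0.003 [192.4 307.7 129.8 198.8 302.1 233.6 217.  283.   91.5  94.6]
0.012 -0.003 [189.8 310.  118.2 196.6 304.  226.3 215.4 284.3  73.6  80.4]
0.012 0 [190.2 309.7 124.3 197.  303.7 231.4 215.6 284.1  82.3  87.3]
0.012 0.003 [190.6 309.4 130.3 197.3 303.4 236.4 215.9 283.9  90.9  94.2]
```

View pics/w8z.png

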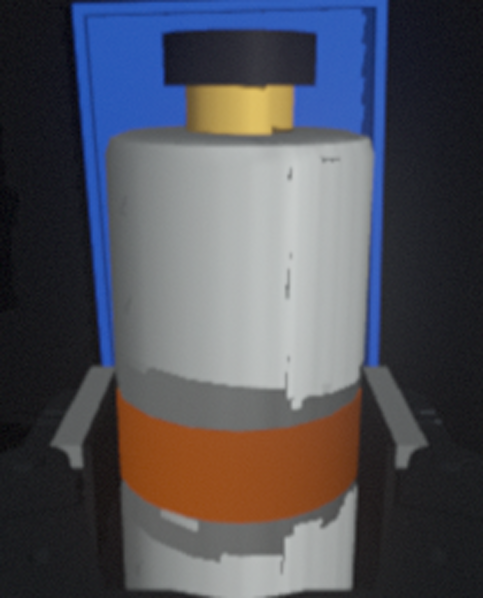

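The cylinder is axially centred, its axis about 8 mm above the TCP, so there has been no slip. Carrying it to the pan.

```bash
python3 to.py 560.5 -275 240 -0.5 90 1; python3 -m crank '[[[0,0,-0.6,-1,-40,0,0.3],[0,0,-0.7,-1,-53,0,0.3],[0,0,-0.7,-1,-53,0,0.3],[0,0,-0.7,-1,-53,0,0.3],[0,0,-0.7,-1,-53,0,0.3],[0,0,-0.7,-1,-53,0,0.3],[0,0,-0.7,-1,-53,0,0.3],[0,0,-0.7,-1,-53,0,0.3]]]'; python3 st.py;  python3 to.py 560.5 -275 220 -0.5 90 1
```

```text
rot [ 0.3 -0.2 -7.8] shift [  -9.1 -595.5   -4.6] rows 10 per row [ 0.03 -0.02 -0.78] [ -0.9 -59.6  -0.5]
time: 24.4
tcp_pos: [0.5496, -0.1057, 0.207]
eef_rot: [-0.019, 0.718, 0.01, 0.696]
ft_force: [2.1, -0.3, -5.3]
grip_width: 0.557
t 24.4 q [0.741, 0.973, -1.319, 1.737, 0.98, 1.302, 0.788] tcp [549.6, -105.7, 207.0] toolx [-0.032, -0.014, -0.999] jaw [-0.041, 0.999, -0.013] F [2.1, -0.3, -5.3] w 0.557
grasp pt [550.2, -105.4, 226.0]
rot [ 0.8 -1.8 -2.8] shift [  10.9 -169.3   -6. ] rows 3 per row [ 0.25 -0.61 -0.94] [  3.6 -56.4  -2. ]
```

```bash
python3 -m crank '[[[0.2,-0.6,-0.9,4,-50,0,0.3],[0.2,-0.6,-0.9,4,-50,0,0.3],[0.2,-0.6,-0.9,4,-40,0,0.3],[0,0,0,0,-25,0,0.3],[0,0,0,0,0,0,0.3]]]'; python3 st.py;  python3 to.py 560.5 -275 180 -0.5 90 1
```

```text
time: 25.02
tcp_pos: [0.5517, -0.2851, 0.1924]
eef_rot: [0.005, 0.715, -0.008, 0.699]
ft_force: [-0.2, -0.5, -5.3]
grip_width: 0.558
t 25.02 q [0.98, 1.048, -1.3, 1.571, 1.024, 1.359, 1.101] tcp [551.7, -285.1, 192.4] toolx [-0.023, -0.003, -1.0] jaw [0.018, 1.0, -0.004] F [-0.2, -0.5, -5.3] w 0.558
grasp pt [552.1, -285.0, 211.4]
rot [ 0.2 -1.3  0.6] shift [  8.8  10.1 -31.4] rows 1 per row [ 0.2  -1.32  0.55] [  8.8  10.1 -31.4]
```

```bash
python3 -m crank '[[[0.2,-1.3,0.6,9,10,-15,0.3],[0,0,0,0,0,-10,0.3],[0,0,0,0,0,0,0.3]]]'; python3 st.py;  python3 to.py 560.5 -275 165 -0.5 90 1; python3 -c "
from h import *
snap('scene','s6.png',(130,130,120,100),6)
import pickle; pickle.dump(snap('wrist','w9.png'),open('cw9.pkl','wb'))"
```

```text
time: 25.4
tcp_pos: [0.5578, -0.2731, 0.1623]
eef_rot: [0.003, 0.71, -0.001, 0.704]
ft_force: [-0.0, -0.7, -4.9]
grip_width: 0.56
t 25.4 q [0.964, 1.084, -1.284, 1.608, 1.069, 1.306, 1.065] tcp [557.8, -273.1, 162.3] toolx [-0.008, 0.003, -1.0] jaw [0.005, 1.0, 0.002] F [-0.0, -0.7, -4.9] w 0.56
grasp pt [557.9, -273.1, 181.3]
rot [-0.1 -0.5 -0.2] shift [  2.7  -1.9 -16.3] rows 1 per row [-0.15 -0.45 -0.24] [  2.7  -1.9 -16.3]
```

View pics/s6.png

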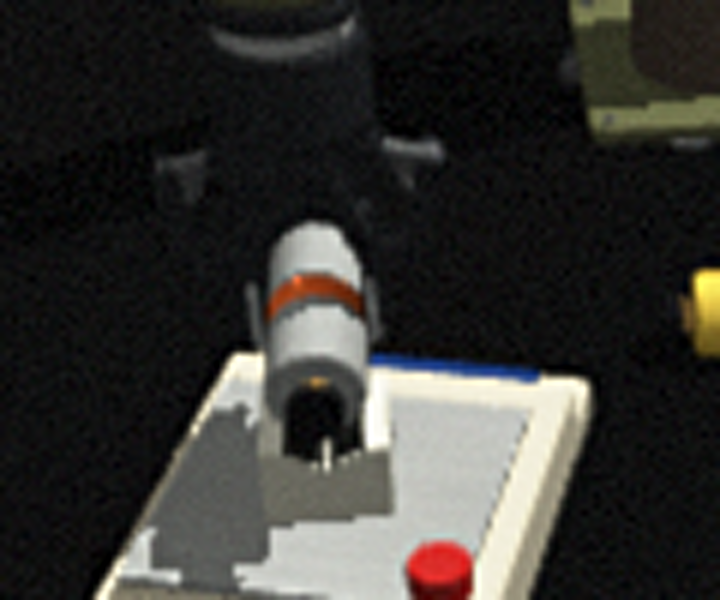

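View pics/w9.png

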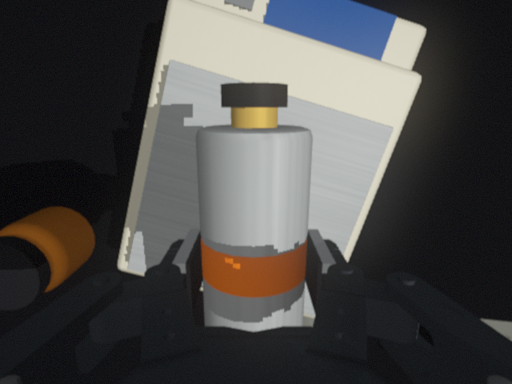

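The scene view shows the cylinder aligned above the groove. The groove's valley end is at crop (326,450) and the cap centre near (318,418). A quick check of the lateral offset:

```bash
python3 - <<'E'
from h import *
c=robot.get_calibration('scene')
b=lambda x,y:((x+.5)/6-.5+130,(y+.5)/6-.5+130)
inv=lambda p:((p[0]+.5-130)*6-.5,(p[1]+.5-130)*6-.5)
for y in (-.278,-.275,-.272): print(y,'valley front',np.round(inv(proj(c,[.590,y,.1067])[0])),'ridge front L/R',[np.round(inv(proj(c,[.590,y+d,.1187])[0])).tolist() for d in(-.032,.032)],'base',[np.round(inv(proj(c,[.590,y+d,.0747])[0])).tolist() for d in(-.032,.032)])
for y in (-.276,-.273,-.270): print(y,'cap front',[np.round(inv(proj(c,[.633,y+d,.170])[0])).tolist() for d in(-.014,0,.014)], 'body sides',[np.round(inv(proj(c,[.616,y+d,.170])[0])).tolist() for d in(-.025,.025)])
E
python3 - <<'E'
import cv2
im=cv2.imread('pics/raw_s6.png'); cv2.imwrite('pics/s6z.png',cv2.resize(im[170:222,165:205],None,fx=11,fy=11,interpolation=cv2.INTER_CUBIC))
E
```

```text
-0.278 valley front [321. 467.] ridge front L/R [[254.0, 452.0], [385.0, 443.0]] base [[263.0, 522.0], [391.0, 512.0]]
-0.275 valley front [328. 466.] ridge front L/R [[260.0, 452.0], [391.0, 443.0]] base [[269.0, 521.0], [397.0, 512.0]]
-0.272 valley front [334. 466.] ridge front L/R [[266.0, 452.0], [397.0, 442.0]] base [[275.0, 521.0], [403.0, 511.0]]
-0.276 cap front [[283.0, 418.0], [313.0, 415.0], [343.0, 413.0]] body sides [[260.0, 398.0], [366.0, 391.0]]
-0.273 cap front [[289.0, 417.0], [319.0, 415.0], [350.0, 413.0]] body sides [[266.0, 397.0], [373.0, 390.0]]
-0.27 cap front [[296.0, 417.0], [326.0, 415.0], [356.0, 412.0]] body sides [[272.0, 397.0], [379.0, 390.0]]
```

View pics/s6z.png

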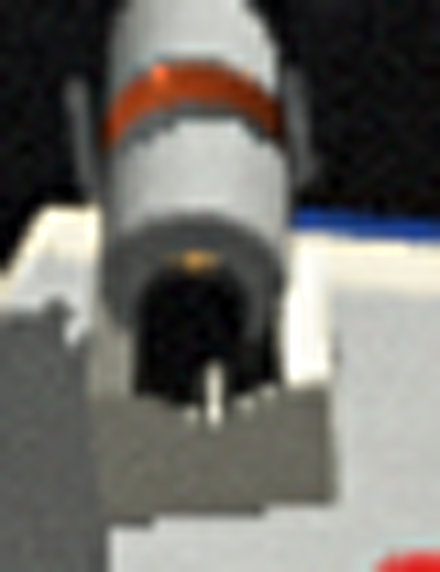

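```bash
python3 -m crank '[[[-0.1,-0.5,-0.2,3,-2,-12,0.3],[0,0,0,0,0,-8,0.3],[0,0,0,0,0,0,0.3]]]'; python3 st.py;  python3 to.py 560.5 -275 147 -0.5 90 1
```

```text
time: 25.88
tcp_pos: [0.5622, -0.2754, 0.1431]
eef_rot: [0.003, 0.705, -0.003, 0.709]
ft_force: [0.2, -0.7, -4.6]
grip_width: 0.561
t 25.88 q [0.961, 1.107, -1.268, 1.619, 1.104, 1.275, 1.045] tcp [562.2, -275.4, 143.1] toolx [0.005, -0.0, -1.0] jaw [0.009, 1.0, -0.0] F [0.2, -0.7, -4.6] w 0.561
grasp pt [562.1, -275.4, 162.1]
rot [0.  0.3 0. ] shift [ -1.7   0.4 -15.1] rows 1 per row [0.   0.27 0.02] [ -1.7   0.4 -15.1]
```

```bash
python3 -m crank '[[[0,0.3,0,-2,0,-6,0.3],[0,0,0,0,0,-4,0.3],[0,0,0,0,0,0,0.3]]]'; python3 st.py; python3 -m crank '[[[0,0,0,0,0,-2.5,0.3],[0,0,0,0,0,0,0.3]]]'; python3 st.py
```

```text
time: 26.25
tcp_pos: [0.5602, -0.2754, 0.1326]
eef_rot: [0.003, 0.707, -0.003, 0.707]
ft_force: [-0.7, -0.2, -4.6]
grip_width: 0.557
t 26.25 q [0.959, 1.12, -1.259, 1.627, 1.115, 1.267, 1.037] tcp [560.2, -275.4, 132.6] toolx [-0.001, -0.0, -1.0] jaw [0.009, 1.0, -0.0] F [-0.7, -0.2, -4.6] w 0.557
grasp pt [560.2, -275.4, 151.6]
time: 26.5
tcp_pos: [0.5604, -0.2754, 0.1302]
eef_rot: [0.003, 0.707, -0.003, 0.707]
ft_force: [-0.1, 0.2, -4.4]
grip_width: 0.554
t 26.5 q [0.959, 1.123, -1.257, 1.628, 1.119, 1.264, 1.035] tcp [560.4, -275.4, 130.2] toolx [-0.0, -0.0, -1.0] jaw [0.009, 1.0, -0.0] F [-0.1, 0.2, -4.4] w 0.554
grasp pt [560.4, -275.4, 149.2]
```

```bash
for i in 1 2; do python3 -m crank '[[[0,0,0,0,0,-1.5,0.3],[0,0,0,0,0,0,0.3]]]' >/dev/null; python3 st.py; done
```

```text
t 26.75 q [0.958, 1.124, -1.256, 1.629, 1.121, 1.262, 1.034] tcp [560.5, -275.4, 128.8] toolx [0.0, -0.0, -1.0] jaw [0.009, 1.0, -0.0] F [0.0, -0.6, -4.6] w 0.557
grasp pt [560.5, -275.4, 147.8]
t 27.0 q [0.958, 1.126, -1.256, 1.63, 1.123, 1.26, 1.032] tcp [560.9, -275.2, 127.7] toolx [0.001, -0.0, -1.0] jaw [0.009, 1.0, -0.0] F [-0.6, 0.3, -4.0] w 0.555
grasp pt [560.8, -275.2, 146.7]
```

```bash
python3 -m crank '[[[0,0,0,0,0,-1.5,0.3],[0,0,0,0,0,0,0.3]]]' >/dev/null; python3 st.py; python3 -m crank '[[[0,0,0,0,0,-1,0.3],[0,0,0,0,0,0,0.3]]]' >/dev/null; python3 st.py
```

```text
t 27.25 q [0.957, 1.127, -1.255, 1.631, 1.125, 1.259, 1.031] tcp [561.1, -274.8, 126.8] toolx [0.002, 0.0, -1.0] jaw [0.009, 1.0, 0.0] F [-0.5, 0.3, -3.0] w 0.555
grasp pt [561.1, -274.8, 145.8]
t 27.5 q [0.957, 1.128, -1.255, 1.631, 1.126, 1.258, 1.031] tcp [561.2, -274.8, 126.3] toolx [0.002, -0.0, -1.0] jaw [0.009, 1.0, 0.0] F [-2.1, 0.1, -0.4] w 0.557
grasp pt [561.2, -274.8, 145.3]
```

The pan carries nearly all the weight now. I'll release and go straight up.

```bash
python3 -m crank '[[[0,0,0,0,0,0,0.65],[0,0,0,0,0,0,0.8],[0,0,0,0,0,0,1],[0,0,0,0,0,0,1]]]'; python3 st.py; python3 -c "
from h import *
snap('scene','s7.png',(130,130,120,100),6)"
```

```text
time: 28.0
tcp_pos: [0.5627, -0.2748, 0.1275]
eef_rot: [0.003, 0.705, -0.003, 0.709]
ft_force: [-0.3, 0.1, 0.6]
grip_width: 1.003
t 28.0 q [0.957, 1.127, -1.256, 1.629, 1.126, 1.257, 1.031] tcp [562.7, -274.8, 127.5] toolx [0.006, -0.0, -1.0] jaw [0.009, 1.0, -0.0] F [-0.3, 0.1, 0.6] w 1.003
grasp pt [562.6, -274.8, 146.5]
```

View pics/s7.png

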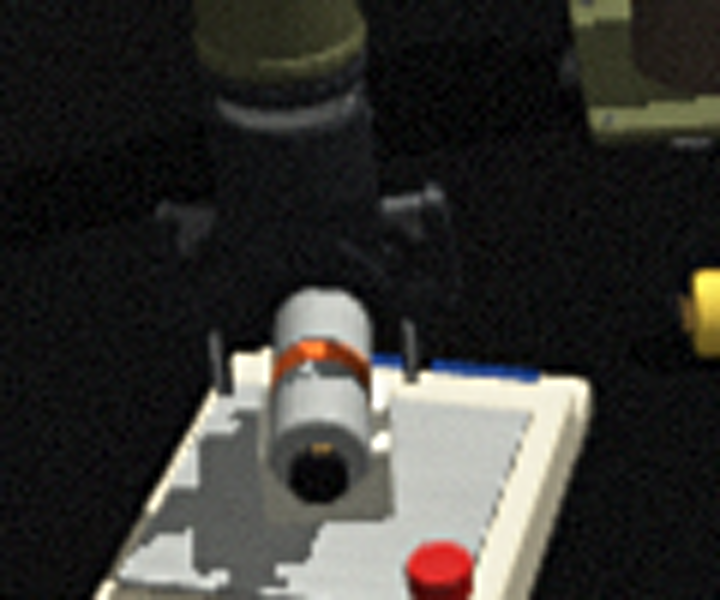

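The cylinder rests in the groove at crop (320,400), with the fingers open on both sides and clear. I'll retract straight up, then move away to the robot side.

```bash
python3 -m crank '[[[0,0,0,0,0,10,1],[0,0,0,0,0,30,1],[0,0,0,0,0,50,1],[0,0,0,0,0,55,1],[0,0,0,-20,50,10,1],[0,0,0,-20,55,0,1],[0,0,0,-20,55,0,1],[0,0,0,-20,55,0,1]]]';python3 -m crank '[[[0,0,0,-20,55,0,1],[0,0,0,0,55,0,1],[0,0,0,0,0,0,1]]]'; python3 st.py; python3 -c "
from h import *
snap('scene','s8.png')
snap('top','t8.png')
import cv2
im=cv2.imread('pics/raw_s8.png'); cv2.imwrite('pics/s8z.png',cv2.resize(im[150:250,130:250],None,fx=6,fy=6,interpolation=cv2.INTER_CUBIC))
im=cv2.imread('pics/raw_t8.png'); cv2.imwrite('pics/t8z.png',cv2.resize(im[130:230,240:365],None,fx=6,fy=6,interpolation=cv2.INTER_CUBIC))"
```

```text
time: 29.05
tcp_pos: [0.4819, -0.0563, 0.2919]
eef_rot: [0.008, 0.702, -0.006, 0.712]
ft_force: [1.4, 0.7, 0.1]
grip_width: 1.001
time: 29.42
tcp_pos: [0.4592, 0.0623, 0.2955]
eef_rot: [0.005, 0.7, -0.002, 0.714]
ft_force: [-0.1, -0.7, 1.0]
grip_width: 1.004
t 29.43 q [0.563, 0.7, -1.386, 1.933, 0.772, 1.166, 0.442] tcp [459.2, 62.3, 295.5] toolx [0.02, 0.004, -1.0] jaw [0.009, 1.0, 0.004] F [-0.1, -0.7, 1.0] w 1.004
grasp pt [458.9, 62.3, 314.5]
```

View pics/s8.png

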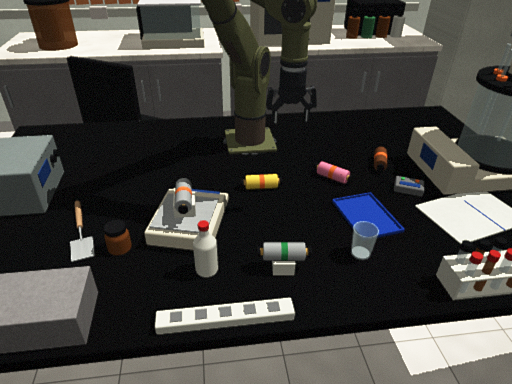

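View pics/s8z.png

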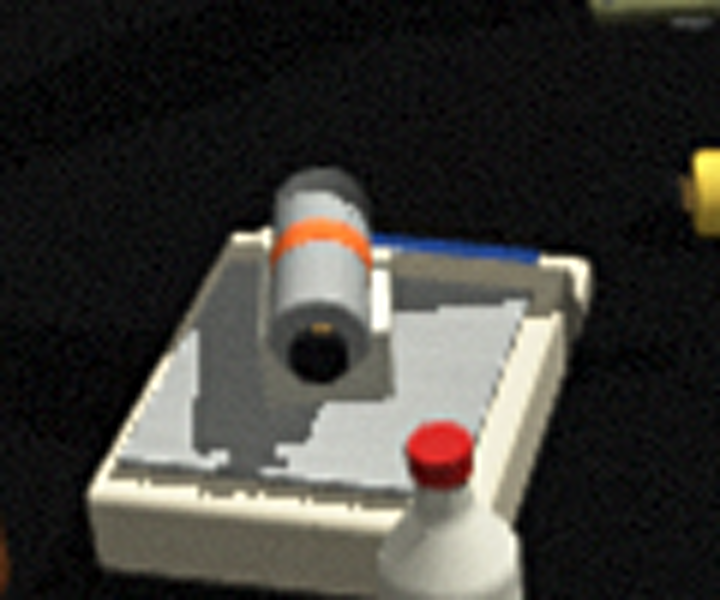

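View pics/t8z.png

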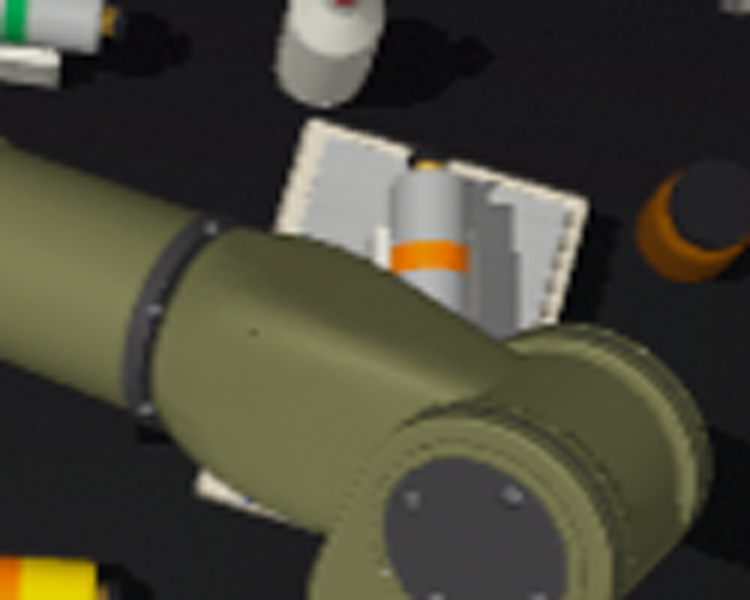

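The cylinder lies in the groove (scene crop band at (320,245)), and the other objects look unmoved. Last check: centring, and a before/after difference.

```bash
python3 - <<'E'
from h import *
c=robot.get_calibration('top')
b=lambda x,y:((x+.5)/6-.5+240,(y+.5)/6-.5+130)
print('band top',back(c,b(430,256),.1585))
s=robot.get_calibration('scene'); d=lambda x,y:((x+.5)/6-.5+130,(y+.5)/6-.5+150)
print('scene cap end (axis z .134)',back(s,d(319,355),.134), 'band top',back(s,d(322,232),.1585))
A=cv2.imread('pics/scene0.png').astype(int);B=cv2.imread('pics/raw_s8.png').astype(int)
m=(np.abs(A-B).max(2)>45).astype(np.uint8); m=cv2.morphologyEx(m,cv2.MORPH_OPEN,np.ones((2,2),np.uint8)); n,l,st,_=cv2.connectedComponentsWithStats(m)
print([x.tolist() for x in st[1:] if x[4]>15])
E
```

```text
band top [ 0.55858704 -0.27203042  0.1585    ]
scene cap end (axis z .134) [ 0.63198752 -0.2764432   0.134     ] band top [ 0.56474741 -0.27321245  0.1585    ]
[[48, 0, 15, 6, 56], [59, 0, 39, 65, 1330], [182, 0, 49, 61, 664], [212, 0, 46, 46, 484], [252, 0, 14, 8, 68], [312, 7, 5, 10, 27], [305, 23, 6, 4, 20], [282, 35, 27, 22, 512], [260, 48, 11, 8, 50], [70, 67, 19, 5, 56], [275, 115, 3, 9, 18], [0, 136, 57, 15, 524], [58, 159, 5, 8, 23], [159, 179, 69, 52, 1377], [48, 190, 8, 14, 52], [270, 195, 26, 26, 489], [350, 195, 37, 34, 745], [76, 201, 7, 8, 43]]
```

```bash
python3 -c "
from rig import robot
print(robot.state()['time']); print(robot.finish_job())"
```

```text
29.525
the job is handed in; nothing more can be done
None
```

The job is done and was handed in at 29.5 s. The cradle stands right way up near the middle of the pan, and the orange-band cylinder lies along its groove.

**What I did:** I turned the cradle in two 90° steps, standing it on its side face on the bench and regripping in between. I lowered it onto the pan until the wrist force showed the pan bearing its weight, then released it. I set the cylinder into the groove the same way, then raised the gripper and moved it away over the bench.

**Last checks:**
- **Position:** The last pictures show the cylinder resting in the groove by itself. Its centre is at about x 557–565 mm, against about 559 mm for the cradle. The cradle's centre is within about 5 mm of the pan's centre.
- **Camera agreement:** The two cameras differ by up to 6 mm along x and 1–4 mm along y, so I can't place the cylinder more exactly than that.
- **Gentleness:** The wrist force stayed at a few newtons at every reading. I could not read the pan's deflection directly.
- **Other objects:** Comparing the scene before and after shows changes at the arm, cradle, cylinder, tray and pan. There are also small changes near the grey box and the spatula handle, which I put down to the arm's shadow moving and did not check further.

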